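# Box the four vertebrae by size

### The job

Pack the four vertebrae that stand loose on the bench into the four open card trays, one to a tray: the largest vertebra in the largest tray, and so on down to the smallest in the smallest. Each must stand flat on the tray floor on the same end face as now; set it down, do not let it drop, for old bone chips. Leave the long bone and the rib where they lie.

Things in the scene. Friction and masses are not known exactly. Their poses are not given: they have to be found in the camera images.
- vertebra_smallest: Smallest vertebra: ivory bone, ~20 g, standing on a flat end, 24 mm high, 59 long (x), 42 wide over its side wings (y). From above: round body 22 mm across at -x, a wing to each side, a small opening, then an upright blade to +x, 9 thick (y), full height, free from x = 6.5 to 29.5: pinch it across y at x = 18. Origin: mid length and width, on the underside; z up.
- vertebra_small: Second smallest vertebra: ivory bone, ~35 g, standing on a flat end, 29 mm high, 69 long (x), 56 wide over its side wings (y). From above: round body 27 mm across at -x, a wing to each side, a small opening, then an upright blade to +x, 10 thick (y), full height, free from x = 8.5 to 34.5: pinch it across y at x = 21.5. Origin: mid length and width, on the underside; z up.
- vertebra_large: Second largest vertebra: ivory bone, ~60 g, standing on a flat end, 34 mm high, 79 long (x), 71 wide over its side wings (y). From above: round body 33 mm across at -x, a wing to each side, a small opening, then an upright blade to +x, 11 thick (y), full height, free from x = 10.5 to 39.5: pinch it across y at x = 25. Origin: mid length and width, on the underside; z up.
- vertebra_largest: Largest vertebra: ivory bone, ~100 g, standing on a flat end, 40 mm high, 91 long (x), 88 wide over its side wings (y). From above: round body 40 mm across at -x, a wing to each side, a small opening, then an upright blade to +x, 12 thick (y), full height, free from x = 13.5 to 45.5: pinch it across y at x = 29.5. Origin: mid length and width, on the underside; z up.
- tray_smallest: The smallest of the four open card trays: plain brown, square, 82 mm outside, 76 mm inside, walls 3 mm thick and 18 mm high, floor 3 mm thick, fixed on the bench. Origin: centre of its underside on the bench; x and y along its sides, z up.
- tray_small: The second smallest of the four open card trays: plain brown, square, 98 mm outside, 92 mm inside, walls 3 mm thick and 18 mm high, floor 3 mm thick, fixed on the bench. Origin: centre of its underside on the bench; x and y along its sides, z up.
- tray_large: The second largest of the four open card trays: plain brown, square, 115 mm outside, 109 mm inside, walls 3 mm thick and 18 mm high, floor 3 mm thick, fixed on the bench. Origin: centre of its underside on the bench; x and y along its sides, z up.
- tray_largest: The largest of the four open card trays: plain brown, square, 132 mm outside, 126 mm inside, walls 3 mm thick and 18 mm high, floor 3 mm thick, fixed on the bench. Origin: centre of its underside on the bench; x and y along its sides, z up.
- long_bone: A straight bone with a knuckle at each end, lying flat, 104 mm long (x), 20 mm wide, 15 mm high: to be left alone. Origin: middle of its underside.
- rib: A thin curved rib lying flat, about 116 mm from end to end (x), 8 mm thick, ends bent to +y, up to 13 mm high: to be left alone. Origin: on the bench, near the middle of its outline.
Mind the look-alikes: they are no part of the job. What is shaped like the vertebra_smallest but black, purple or yellow is not meant.

How it is judged:
By the outcome, as a careful person would: the job done as asked, in the order asked, and still so for the second after the job is handed in, with the robot touching nothing.
It also fails if it takes over 104 s, if anything falls off the work surface, if the arm or the gripper's body presses on something with over 40 N, if the wrist force passes 120 N, or if a joint passes its speed limit or range.

### The arm

A 7-joint arm with a two-finger parallel gripper is mounted at the origin on the work surface. World frame = base frame: x ahead of the robot, y to its left, z up, the work surface at z = 0. Lengths are in m, angles in rad, forces in N, time in s.
With the tool pointing down it reaches from about 0.35 to 0.775 m from the base axis. Payload 3.1 kg.
Tool frame: the origin (TCP) lies at the very end of the fingers, on their centre line; the grasp point (between the pads) lies 19 mm behind it (manip.pinch_z is the distance from the TCP to the grasp point, in m); z points along the fingers, y is the direction in which the jaws open and shut (so a half turn about z gives the same grasp; the last joint's range is limited). The gripper opens to 85 mm and grips with 20 to 120 N. Pads are 22 mm wide; open, the fingers measure 114 mm over their backs; the gripper's body (76 mm by 85 mm) begins 54 mm behind the grasp point. The pads swing forward as they close: fully open they stand 13 mm farther back than shut.
Start: joints at [-1.166, 0.311, 0.014, 1.512, -0.004, 1.319, -0.027], TCP at [0.238, 0.496, 0.231] pointing down, gripper open.
Joint ranges: [-2.7, 2.7], [-0.3, 1.91], [-1.27, 1.3], [0.12, 2.57], [-1.44, 4.58], [0.2, 2.03], [-3.05, 3.05]. Speed limits (rad/s): [2.79, 2.79, 3.14, 3.14, 3.14, 3.14, 3.14].

### API

Orientations are given as [roll, pitch, yaw] about the fixed x, y, z axes, in that order (R = Rz(yaw) Ry(pitch) Rx(roll)).
In Python, from workcell import manip gives the robot as it stands.
- The arm moves only by the shell command python3 -m inch 'ROWS' [FORCE]. ROWS is text: rows parted by semicolons, each of 7 numbers parted by spaces: the shift along the world's x, y, z in cm, then the turn, a rotation vector about the world's x, y, z in rad, then the gripper command: -1 is shut, 1 is fully open, values between are in proportion. A call has 1 to 20 rows; each row shifts and turns the pose as measured when the row begins; what a row does not reach is not made up. A row lasts 1/12 s, in which the tool goes at most 41.7 mm and 7.16 degrees, less where a joint would pass 70% of its speed; a pose out of reach is approached as far as the arm can. A call with a gripper value outside its range is refused whole. The fingers move at their own pace and stop on an object; FORCE is the grip in N (left out, the last holds). Time passes only in rows, so rows that do not move let the fingers close. It gives the time, the measured TCP pose, the force and the opening at its end, in the units of the state.
- manip.state(): the state, without advancing time (a new reading comes with each control period).
- manip.snapshot(name): name is "side" or "top"; returns the picture (420x560x3 uint8, blue, green, red); there is no depth.
- manip.get_calibration(name): a dict with "vfov" (degrees; the focal length in pixels is half the picture's height over the tangent of half this angle, whatever the lens; pixels are square), "cx", "cy" (the principal point, pixels), "k1" (the pictures are not rectified: a ray, as slopes to the right and down, at radius r is drawn at 1 + k1 r^2 times it, then the intrinsics apply), "cam_to_world" (4x4, takes a point from camera to world coordinates). Camera axes: x right, y down, z forward; pixel columns grow to the right and rows downward; lengths in m; the calibration is good to about 2 mm. A picture is of the moment at which its call begins. get_calibration takes no time and is no camera call.
- manip.close_job(): hands the job in, once; it reports no verdict.
Trained networks look in the newest picture that a camera, given by its name, has taken for a name from the list of things; names that differ only in an ending like _2 or _b are one class to them, and where a whole thing is asked for, a point or a joint stands for the part that bears it (a point fixed in the world has none). Each returns a list of dicts, best first, with "conf" (0 to 1); they miss things now and then, are a little off and sometimes report something else, mostly with a low value. They report only what shows in the picture. A call takes as long as a camera call. They do not tell look-alikes from the thing itself.
- manip.boxes_of(camera, query): "at" ([x, y, z] in m, in world coordinates, good to about 4 mm: the middle of the surface that is visible of it).
- manip.trace(camera, query): "mask" (420x560 bool, what is visible of it).
- manip.place_of(camera, query): "at" ([x, y, z] in m, in world coordinates, good to about 4 mm: a listed point, or the origin of a listed thing).
The state is a dict: "time": time; "joint_positions": joint angles; "joint_vel": joint speeds; "tau": joint torques, N m; "tcp_pos": TCP position; "orientation": TCP orientation; "contact_force": force on the tool from outside, world axes, zero at the start; "moment": the same for the moment, N m; "grip_width": finger opening in m.
Only numpy, scipy, OpenCV 4.12 (cv2) and the standard library are available. Lean on these libraries where they do the work, as an engineer would, in place of code of your own. Each camera call takes 0.05 s, during which the arm holds its last target.

## Working session

There is one attempt and no reset: what is moved stays moved. The work goes in short steps, Python scripts to look and compute and a shell command to move; the robot and the scene stay as the last step left them, time stands still between calls to the robot, and variables do not carry over. Pictures are saved under pics/ and viewed, and the job is handed in when it is done.

```bash
ls; mkdir -p pics
python3 - <<'E'
from workcell import manip
import cv2
print(manip.state())
for c in("top","side"):
    cv2.imwrite(f"pics/{c}0.png",manip.snapshot(c)); k=manip.get_calibration(c); print(k)
E
```

```text
pics
{'time': 0.0, 'joint_positions': array([-1.16568273,  0.31172702,  0.01401037,  1.51305592, -0.00438486,
        1.31915467, -0.02720673]), 'joint_vel': array([ 0.00199282, -0.0008562 ,  0.00023475,  0.00179561,  0.00139781,
       -0.00143205, -0.00061093]), 'tau': array([-2.61717969e-04, -3.79928076e+01,  1.45773520e-01, -2.30597913e+01,
        1.21922806e-02,  1.37851216e-02,  4.09786551e-07]), 'tcp_pos': array([0.2373464 , 0.49536176, 0.23022081]), 'orientation': array([-3.13928103e+00,  1.15598116e-04,  2.69483553e+00]), 'contact_force': array([-0.15006325,  0.72037884,  0.71584324]), 'moment': array([-0.01152881,  0.00101544, -0.0465731 ]), 'grip_width': 0.08559580443147684}
{'vfov': 50.746731685055146, 'cx': 281.02952205669555, 'cy': 205.51413296168252, 'k1': 0.043563226129902356, 'cam_to_world': array([[-2.45770732e-02, -9.81316998e-01,  1.90821690e-01,
         3.31025869e-01],
       [-9.99688111e-01,  2.49713038e-02, -3.38761443e-04,
         1.01760978e-02],
       [-4.43263402e-03, -1.90770500e-01, -9.81624657e-01,
         1.07550304e+00],
       [ 0.00000000e+00,  0.00000000e+00,  0.00000000e+00,
         1.00000000e+00]])}
{'vfov': 50.82775001553649, 'cx': 280.4768694994867, 'cy': 209.16240218242737, 'k1': -0.08584208821693236, 'cam_to_world': array([[ 0.85898245, -0.27174806,  0.43393794,  0.1077966 ],
       [-0.51173647, -0.42822151,  0.74481684, -0.72438141],
       [-0.01658098, -0.86184647, -0.50689815,  0.51710014],
       [ 0.        ,  0.        ,  0.        ,  1.        ]])}
```

View pics/top0.png

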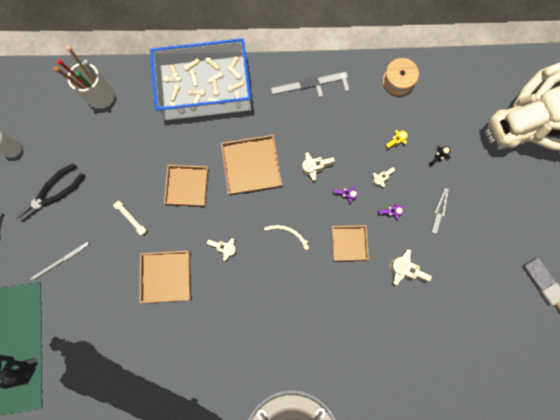

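View pics/side0.png

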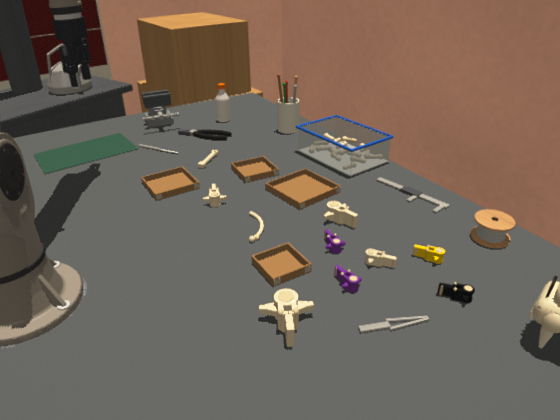

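```bash
cat > h.py <<'E'
from workcell import manip
import numpy as np, cv2
def rays(cam,uv):
    k=manip.get_calibration(cam); f=210/np.tan(np.radians(k["vfov"]/2))
    d=(np.atleast_2d(uv).astype(float)-[k["cx"],k["cy"]])/f
    s=d.copy()
    for _ in range(20): s=d/(1+k["k1"]*(s**2).sum(1,keepdims=True))
    T=k["cam_to_world"]; w=np.c_[s,np.ones(len(s))]@T[:3,:3].T
    return T[:3,3],w
def toplane(cam,uv,z):
    o,w=rays(cam,uv); return (o+w*((z-o[2])/w[:,2])[:,None])[:,:2]
def proj(cam,P):
    k=manip.get_calibration(cam); f=210/np.tan(np.radians(k["vfov"]/2)); T=k["cam_to_world"]
    c=(np.atleast_2d(P)-T[:3,3])@T[:3,:3]; s=c[:,:2]/c[:,2:]
    return s*(1+k["k1"]*(s**2).sum(1,keepdims=True))*f+[k["cx"],k["cy"]]
E
python3 - <<'E'
from h import *
im=manip.snapshot("top"); np.save("top0.npy",im)
c=cv2.resize(im[115:300,130:450],None,fx=2.5,fy=2.5,interpolation=cv2.INTER_CUBIC); cv2.imwrite("pics/zoom0.png",c)
for n in ["vertebra_smallest","vertebra_small","vertebra_large","vertebra_largest","tray_smallest","tray_small","tray_large","tray_largest"]:
    for cam in ["top"]:
        print(n,cam,[(np.round(d["at"],3).tolist(),round(d["conf"],2)) for d in manip.place_of(cam,n)[:4]])
    r=manip.trace("top",n)
    for i,d in enumerate(r[:3]):
        m=d["mask"]; ys,xs=np.nonzero(m); print("  mask",m.sum(),xs.mean().round(1),ys.mean().round(1),round(d["conf"],2))
    np.save(f"m_{n}.npy",np.array([d["mask"] for d in r]))
E
```

```text
vertebra_smallest top [([0.654, -0.382, 0.002], 0.71), ([0.565, -0.148, -0.002], 0.65), ([0.694, -0.278, 0.004], 0.52), ([0.514, -0.258, -0.002], 0.52)]
  mask 192 346.3 193.4 0.75
  mask 220 440.4 154.7 0.64
  mask 182 397.1 139.5 0.53
vertebra_small top [([0.438, 0.154, 0.0], 0.67), ([0.459, -0.006, -0.001], 0.61)]
  mask 302 223.5 247.7 0.72
vertebra_large top [([0.635, -0.085, -0.003], 0.8)]
  mask 425 315.3 165.2 0.81
vertebra_largest top [([0.368, -0.288, 0.004], 0.62)]
  mask 637 406.4 268.5 0.56
tray_smallest top [([0.436, -0.153, 0.004], 0.94)]
  mask 1222 349.6 242.6 0.93
tray_small top [([0.594, 0.248, -0.003], 0.82)]
  mask 1551 186.1 185.3 0.96
  mask 1250 349.5 243.0 0.5
tray_large top [([0.373, 0.284, 0.002], 0.73)]
  mask 2428 164.1 276.6 0.76
tray_largest top [([0.645, 0.084, -0.004], 0.86), ([0.375, 0.286, 0.006], 0.18)]
  mask 2932 250.8 164.7 0.93
  mask 1639 185.6 185.2 0.41
```

View pics/zoom0.png

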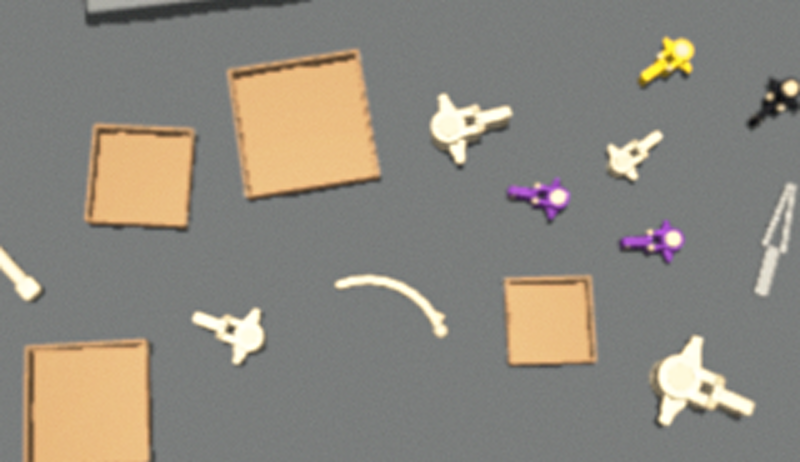

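```bash
cat > fit.py <<'E'
from h import *
from scipy.optimize import minimize
V={"vertebra_smallest":(24,59,42,22,9,6.5),"vertebra_small":(29,69,56,27,10,8.5),"vertebra_large":(34,79,71,33,11,10.5),"vertebra_largest":(40,91,88,40,12,13.5)}
def polys(n):
    h,L,W,d,t,x0=V[n]; xb=-L/2+d/2; a=np.linspace(0,2*np.pi,40)
    disc=np.c_[xb+d/2*np.cos(a),d/2*np.sin(a)]
    rect=lambda x1,x2,y:np.array([[x1,-y],[x2,-y],[x2,y],[x1,y]])
    return [disc,rect(x0-2,L/2,t/2),rect(xb,x0,d*.3),rect(xb-.1*d,xb+.15*d,W/2)]
S=8
def render(n,p,z,box,cam="top"):
    x0,y0,x1,y1=box; m=np.zeros(((y1-y0)*S,(x1-x0)*S),np.uint8)
    c,s=np.cos(p[2]),np.sin(p[2])
    for q in polys(n):
        w=q/1000@np.array([[c,s],[-s,c]])+p[:2]
        for zz in (z,z*.0+.5*z) if cam=="side" else (z,):
            u=(proj(cam,np.c_[w,np.full(len(w),zz)])-[x0,y0]+.5)*S
            cv2.fillPoly(m,[np.round(u).astype(np.int32)],1)
    return cv2.resize(m.astype(np.float32),None,fx=1/S,fy=1/S,interpolation=cv2.INTER_AREA)
def soft(im):
    # ivory vs dark bench, soft coverage
    g=im.astype(float).min(2); r=im[...,2].astype(float)
    return np.clip((r-70)/(215-70),0,1)
def fitv(im,n,p0,zoff=0):
    h=V[n][0]/1000+zoff; c=proj("top",[[p0[0],p0[1],h]])[0].astype(int); R=24+int(V[n][1]/6)
    R=int(V[n][1]/2.4*.5)+9
    box=(c[0]-R,c[1]-R,c[0]+R,c[1]+R); t=soft(im)[box[1]:box[3],box[0]:box[2]]
    f=lambda p:((render(n,p,h,box)-t)**2).sum()
    best=min(((f((p0[0],p0[1],a)),a) for a in np.arange(-np.pi,np.pi,.15)))
    b=None
    for k in range(3):
        s=[p0[0],p0[1],best[1]] if b is None else b.x
        sim=np.array(s)+np.array([[0,0,0],[.006,0,0],[0,.006,0],[0,0,.15]])
        b=minimize(f,s,method="Nelder-Mead",options=dict(initial_simplex=sim,xatol=1e-4,fatol=1e-3))
    return b.x,b.fun
if __name__=="__main__":
    im=np.load("top0.npy"); out=cv2.resize(im,None,fx=5,fy=5,interpolation=cv2.INTER_CUBIC); tiles=[]
    T={"tray_smallest":82,"tray_small":98,"tray_large":115,"tray_largest":132}
    for n,p0 in {"vertebra_smallest":(.608,-.222),"vertebra_small":(.438,.154),"vertebra_large":(.635,-.085),"vertebra_largest":(.38,-.288)}.items():
        p,c=fitv(im,n,p0); print(n,np.round(p,4),"deg",np.degrees(p[2]).round(1),"cost",round(c,1))
        cc,s=np.cos(p[2]),np.sin(p[2])
        for q in polys(n):
            w=q/1000@np.array([[cc,s],[-s,cc]])+p[:2]
            u=(proj("top",np.c_[w,np.full(len(w),V[n][0]/1000)])+.5)*5
            cv2.polylines(out,[np.round(u).astype(np.int32)],True,(0,0,255),1)
        u=((proj("top",[[*p[:2],0]])[0]+.5)*5).astype(int); tiles.append(cv2.resize(out[u[1]-130:u[1]+130,u[0]-130:u[0]+130],(290,290)))
    cv2.imwrite("pics/fit0.png",np.vstack([np.hstack(tiles[:2]),np.hstack(tiles[2:])]))
    for n,s in T.items():
        m=np.load(f"m_{n}.npy")[0].astype(np.uint8)
        hsv=cv2.cvtColor(im,cv2.COLOR_BGR2HSV); b=((hsv[...,0]<25)&(hsv[...,1]>90)).astype(np.uint8)&cv2.dilate(m,np.ones((7,7)))
        cnt=max(cv2.findContours(b,0,1)[0],key=cv2.contourArea)[:,0]
        w=toplane("top",cnt,.018)*1000; r=cv2.minAreaRect(w.astype(np.float32)); print(n,"centre",np.round(r[0],1),"size",np.round(r[1],1),"ang",round(r[2],1))
E
python3 fit.py
```

```text
vertebra_smallest [ 0.6054 -0.2231  0.6256] deg 35.8 cost 313.5
vertebra_small [0.4406 0.1563 1.1813] deg 67.7 cost 297.6Traceback (most recent call last):
  File "fit.py", line 39, in <module>
    p,c=fitv(im,n,p0); print(n,np.round(p,4),"deg",np.degrees(p[2]).round(1),"cost",round(c,1))
        ~~~~^^^^^^^^^
  File "fit.py", line 33, in fitv
    b=minimize(f,s,method="Nelder-Mead",options=dict(initial_simplex=sim,xatol=1e-4,fatol=1e-3))
    res = _minimize_neldermead(fun, x0, args, callback, bounds=bounds,
                               **options)
    fsim[j] = func(sim[j])
              ~~~~^^^^^^^^
    fx = function(np.copy(x), *(wrapper_args + args))
  File "fit.py", line 27, in <lambda>
    f=lambda p:((render(n,p,h,box)-t)**2).sum()
                 ~~~~~~^^^^^^^^^^^
  File "fit.py", line 16, in render
    u=(proj(cam,np.c_[w,np.full(len(w),zz)])-[x0,y0]+.5)*S
       ~~~~^^^^^^^^^^^^^^^^^^^^^^^^^^^^^^^^^
  File "h.py", line 13, in proj
    k=manip.get_calibration(cam); f=210/np.tan(np.radians(k["vfov"]/2)); T=k["cam_to_world"]
ValueError: time passes only in moves, steps and waits
```

```bash
ls pics
```

```text
side0.png
top0.png
zoom0.png
```

```bash
python3 - <<'E'
from h import *
import pickle
pickle.dump({c:manip.get_calibration(c) for c in("top","side")},open("cal.pkl","wb"))
im=np.load("top0.npy"); print(im[230,300],im[150,317],im[165,312],im[268,404],im[250,228],im[180,381],manip.state()["time"])
E
sed -i 's/^from workcell import manip/import pickle/; s/manip.get_calibration(cam)/CAL[cam]/' h.py
sed -i '2a CAL=pickle.load(open("cal.pkl","rb"))' h.py
sed -i 's|np.clip.*|np.clip((r-B)/(225-B),0,1)|; s|^S=8|S=8\nB=95|' fit.py; head -5 h.py
```

```text
[123 123 122] [122 123 121] [224 251 254] [219 249 254] [229 252 255] [226 251 254] 0.95
import pickle
import numpy as np, cv2
CAL=pickle.load(open("cal.pkl","rb"))
def rays(cam,uv):
    k=CAL[cam]; f=210/np.tan(np.radians(k["vfov"]/2))
```

```bash
sed -i 's/^B=95/B=128/; s/225-B/250-B/' fit.py; python3 fit.py
```

```text
vertebra_smallest [ 0.604  -0.2241  0.6863] deg 39.3 cost 122.4
vertebra_small [0.4411 0.156  1.1982] deg 68.7 cost 47.1
vertebra_large [ 0.6374 -0.0843 -1.33  ] deg -76.2 cost 57.7
vertebra_largest [ 0.3731 -0.2883 -2.0155] deg -115.5 cost 86.7
tray_smallest centre [ 441.6 -151.5] size [83.1 81.4] ang 88.7
tray_small centre [594.  241.9] size [100.2  99.9] ang 86.1
tray_large centre [373.8 288. ] size [115.7 115.7] ang 1.6
tray_largest centre [642.9  82.1] size [135.  131.7] ang 8.2
```

View pics/fit0.png

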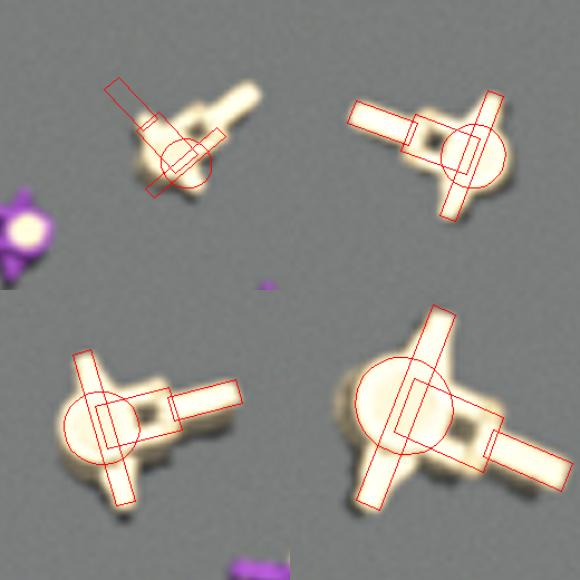

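```bash
python3 - <<'E'
s=open("fit.py").read()
a=s.index("        for zz in"); b=s.index("    return cv2.resize(m")
s=s[:a]+"""        u=np.vstack([proj(cam,np.c_[w,np.full(len(w),zz)]) for zz in (z,z-(V[n][0]/1000 if len(q)>4 or q[0,0]>0 else .008))])
        u=(u-[x0,y0]+.5)*S
        cv2.fillPoly(m,[cv2.convexHull(np.round(u).astype(np.int32))],1)
"""+s[b:]
s=s.replace("rect(xb-.1*d,xb+.15*d,W/2)","rect(xb-.05*d,xb+.22*d,W/2)").replace("(.608,-.222)","tuple(toplane('top',[[384,177]],.024)[0])")
open("fit.py","w").write(s)
E
python3 fit.py
```

```text
vertebra_smallest [ 0.6071 -0.2446 -0.9715] deg -55.7 cost 37.2
vertebra_small [0.4419 0.1561 1.1891] deg 68.1 cost 39.3
vertebra_large [ 0.6402 -0.0833 -1.3329] deg -76.4 cost 75.7
vertebra_largest [ 0.3746 -0.2891 -2.0072] deg -115.0 cost 112.0
tray_smallest centre [ 441.6 -151.5] size [83.1 81.4] ang 88.7
tray_small centre [594.  241.9] size [100.2  99.9] ang 86.1
tray_large centre [373.8 288. ] size [115.7 115.7] ang 1.6
tray_largest centre [642.9  82.1] size [135.  131.7] ang 8.2
```

View pics/fit0.png

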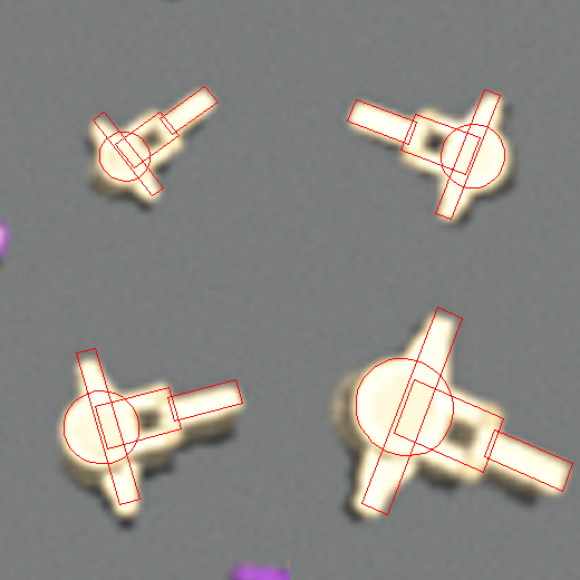

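```bash
python3 -m inch '2.1 -3.2 -0.5 0 0 -0.06 0.2;2.1 -3.3 -0.5 0 0 -0.06 0.2;2.1 -3.3 -0.5 0 0 -0.06 0.2;2.1 -3.3 -0.5 0 0 -0.06 0.2;2.1 -3.3 -0.5 0 0 -0.06 0.2;2.1 -3.3 -0.5 0 0 -0.06 0.2;2.1 -3.3 -0.5 0 0 -0.06 0.2;2.1 -3.3 -0.5 0 0 -0.06 0.2;2.1 -3.3 -0.5 0 0 -0.06 0.2;2.1 -3.3 -0.5 0 0 -0.06 0.2;2.1 -3.3 -0.5 0 0 -0.06 0.2;2.1 -3.3 -0.5 0 0 -0.06 0.2'
```

```text
time: 1.95
tcp_pos: [0.4882, 0.0953, 0.1724]
orientation: [3.126, -0.01, 1.969]
contact_force: [0.7, 0.5, -0.5]
grip_width: 0.0511
```

```bash
python3 -m inch '-1.1 -3.7 -0.6 0 0 -0.076 0;-1.1 -3.7 -0.6 0 0 -0.076 0;-1.1 -3.7 -0.6 0 0 -0.076 0;-1.1 -3.7 -0.6 0 0 -0.076 0;-1.1 -3.7 -0.6 0 0 -0.076 0;-1.1 -3.7 -0.6 0 0 -0.076 0;-1.1 -3.7 -0.6 0 0 -0.076 0;-1.1 -3.7 -0.6 0 0 -0.076 0;-1.1 -3.7 -0.6 0 0 -0.076 0;-1.1 -3.7 -0.6 0 0 -0.076 0;-1.1 -3.7 -0.6 0 0 -0.076 0;0 0 0 0 0 0 0'
cat > go.py <<'E'
# usage: go.py x y z yaw_deg (yaw mod 180): prints shift in cm and rotvec to straight-down pose
import sys
from workcell import manip
import numpy as np
from scipy.spatial.transform import Rotation as R
x,y,z,yaw=map(float,sys.argv[1:5]); s=manip.state()
c=R.from_euler("xyz",s["orientation"])
best=min((( R.from_euler("xyz",[np.pi,0,np.radians(yaw+k)])*c.inv()).as_rotvec() for k in(0,180)),key=np.linalg.norm)
print("d_cm",np.round((np.array([x,y,z])-s["tcp_pos"])*100,2),"rot",np.round(best,3),"tcp",np.round(s["tcp_pos"],4),"yaw",np.degrees(s["orientation"][2]).round(1),"w",round(s["grip_width"],4),"F",np.round(s["contact_force"],1),"j7",np.round(s["joint_positions"][[0,6]],2),"t",round(s["time"],2))
E
python3 go.py .3615 -.3157 .06 65
```

```text
time: 2.95
tcp_pos: [0.3649, -0.34, 0.1076]
orientation: [3.106, 0.002, 1.078]
contact_force: [-1.2, -0.9, 0.3]
grip_width: 0.0423
d_cm [-0.34  2.43 -4.76] rot [0.018 0.031 0.056] tcp [ 0.3649 -0.34    0.1076] yaw 61.8 w 0.0423 F [-1.2 -0.9  0.3] j7 [0.09 0.53] t 2.95
```

```bash
python3 -m inch '-0.2 1.2 -1 0.01 0.016 0.028 0;-0.14 1.2 -1 0.008 0.015 0.028 0;0 0 0 0 0 0 0;0 0 0 0 0 0 0'; python3 go.py .3615 -.3157 .06 65
python3 - <<'E'
from workcell import manip
import cv2
cv2.imwrite("pics/top1.png",cv2.resize(manip.snapshot("top")[180:380,330:530],None,fx=3,fy=3))
cv2.imwrite("pics/side1.png",manip.snapshot("side"))
E
```

```text
time: 3.28
tcp_pos: [0.3601, -0.314, 0.0853]
orientation: [-3.137, -0.001, 1.138]
contact_force: [0.6, -0.1, 0.4]
grip_width: 0.0427
d_cm [ 0.14 -0.17 -2.53] rot [-0.003 -0.004 -0.003] tcp [ 0.3601 -0.314   0.0853] yaw 65.2 w 0.0427 F [ 0.6 -0.1  0.4] j7 [0.07 0.55] t 3.28
```

View pics/top1.png

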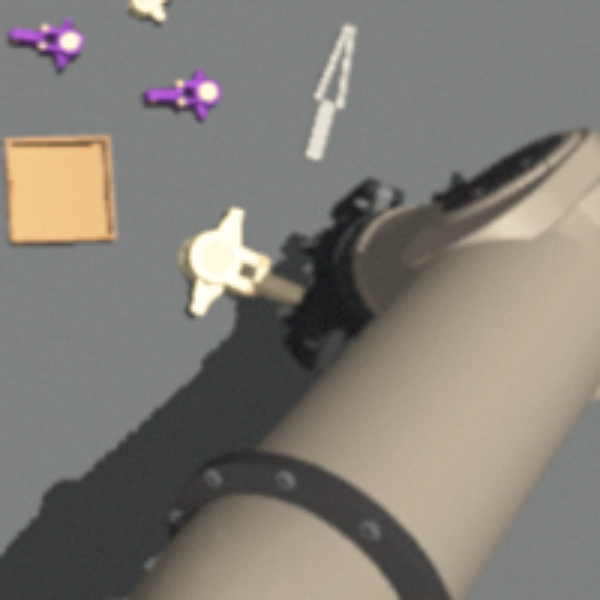

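View pics/side1.png

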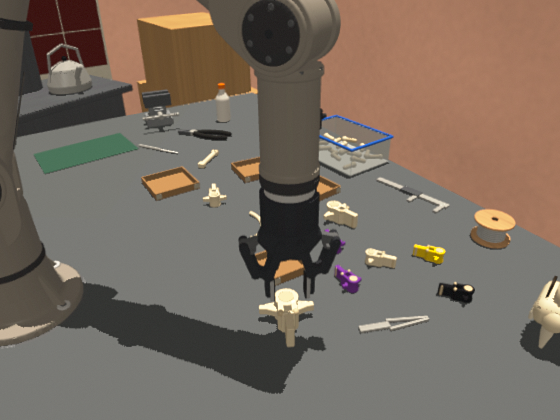

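```bash
python3 -m inch '0.14 -0.17 -2 0 0 0 0;0 0 -2 0 0 0 0;0 0 -1.5 0 0 0 0;0 0 -0.8 0 0 0 0;0 0 -0.5 0 0 0 0;0 0 0 0 0 0 0;0 0 0 0 0 0 0' 40; python3 go.py .3615 -.3157 .008 65
```

```text
time: 3.97
tcp_pos: [0.3692, -0.3125, 0.0183]
orientation: [3.136, -0.003, 1.152]
contact_force: [0.1, -0.1, 0.8]
grip_width: 0.0425
d_cm [-0.77 -0.32 -1.03] rot [-0.     0.006 -0.018] tcp [ 0.3692 -0.3125  0.0183] yaw 66.0 w 0.0425 F [ 0.1 -0.1  0.8] j7 [0.14 0.64] t 3.97
```

```bash
python3 -m inch '-0.7 -0.3 -0.5 0 0 -0.018 0;0 0 -0.4 0 0 0 0;0 0 0 0 0 0 0;0 0 0 0 0 0 0;0 0 0 0 0 0 0'; python3 go.py .3615 -.3157 .008 65
```

```text
time: 4.38
tcp_pos: [0.363, -0.3175, 0.011]
orientation: [3.131, -0.002, 1.132]
contact_force: [-0.0, 0.3, 0.7]
grip_width: 0.0427
d_cm [-0.15  0.18 -0.3 ] rot [0.003 0.011 0.003] tcp [ 0.363  -0.3175  0.011 ] yaw 64.8 w 0.0427 F [-0.   0.3  0.7] j7 [0.15 0.66] t 4.38
```

```bash
python3 -m inch '-0.15 0.18 -0.2 0 0.01 0 0;0 0 0 0 0 0 -0.3;0 0 0 0 0 0 -0.5;0 0 0 0 0 0 -1;0 0 0 0 0 0 -1;0 0 0 0 0 0 -1;0 0 0 0 0 0 -1;0 0 0 0 0 0 -1;0 0 0 0 0 0 -1' 40; python3 go.py .3615 -.3157 .008 65
```

```text
time: 5.13
tcp_pos: [0.3619, -0.3159, 0.0094]
orientation: [3.14, 0.003, 1.132]
contact_force: [-0.8, 0.1, -0.2]
grip_width: 0.0115
d_cm [-0.04  0.02 -0.14] rot [0.003 0.001 0.002] tcp [ 0.3619 -0.3159  0.0094] yaw 64.9 w 0.0115 F [-0.8  0.1 -0.2] j7 [0.15 0.65] t 5.13
```

```bash
python3 -m inch '0 0 0.5 0 0 0 -1;0 0 1 0 0 0 -1;0 0 2 0 0 0 -1;0 0 3 0 0 0 -1;0 0 2 0 0 0 -1;0 0 1 0 0 0 -1;0 0 0 0 0 0 -1'; python3 go.py .6487 .0533 .12 98.2
python3 - <<'E'
from workcell import manip
import cv2
cv2.imwrite("pics/side2.png",manip.snapshot("side"))
E
```

```text
time: 5.72
tcp_pos: [0.3594, -0.315, 0.1106]
orientation: [-3.14, 0.003, 1.13]
contact_force: [0.4, -0.3, -0.7]
grip_width: 0.0111
d_cm [28.93 36.83  0.94] rot [ 0.003 -0.002  0.584] tcp [ 0.3594 -0.315   0.1106] yaw 64.8 w 0.0111 F [ 0.4 -0.3 -0.7] j7 [0.04 0.52] t 5.72
```

View pics/side2.png

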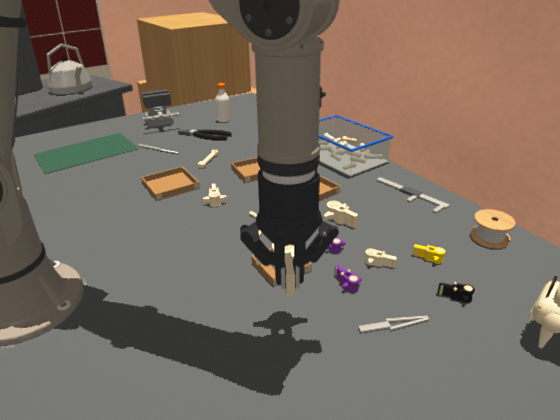

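```bash
python3 -m inch '1 1.2 0.1 0 0 0.04 -1;1.9 2.4 0.1 0 0 0.04 -1;1.9 2.4 0.1 0 0 0.04 -1;1.9 2.4 0.1 0 0 0.04 -1;1.9 2.4 0.1 0 0 0.04 -1;1.9 2.4 0.1 0 0 0.04 -1;1.9 2.4 0.1 0 0 0.04 -1;1.9 2.4 0.1 0 0 0.04 -1;1.9 2.4 0.1 0 0 0.04 -1;1.9 2.4 0 0 0 0.04 -1;1.9 2.4 0 0 0 0.04 -1;1.9 2.4 0 0 0 0.04 -1;1.9 2.4 0 0 0 0.04 -1;1.9 2.4 0 0 0 0.04 -1;1 1.2 0 0 0 0.02 -1;0 0 0 0 0 0 -1;0 0 0 0 0 0 -1'; python3 go.py .6487 .0533 .12 98.2
```

```text
time: 7.18
tcp_pos: [0.6221, 0.0705, 0.0982]
orientation: [-3.103, -0.016, 1.774]
contact_force: [-0.1, -0.3, -0.8]
grip_width: 0.011
d_cm [ 2.66 -1.72  2.18] rot [-0.009 -0.04  -0.061] tcp [0.6221 0.0705 0.0982] yaw 101.7 w 0.011 F [-0.1 -0.3 -0.8] j7 [-0.43  0.29] t 7.18
```

```bash
python3 -m inch '1.2 -0.8 -0.5 -0.005 -0.02 -0.03 -1;1.2 -0.8 -0.5 -0.004 -0.02 -0.03 -1;0 0 0 0 0 0 -1;0 0 0 0 0 0 -1;0 0 0 0 0 0 -1'; python3 go.py .6487 .0533 .08 98.2
python3 - <<'E'
from workcell import manip
import cv2
cv2.imwrite("pics/side3.png",cv2.resize(manip.snapshot("side")[60:300,180:500],None,fx=2.4,fy=2.4))
cv2.imwrite("pics/top3.png",cv2.resize(manip.snapshot("top")[80:300,150:400],None,fx=2.6,fy=2.6))
E
```

```text
time: 7.6
tcp_pos: [0.644, 0.0475, 0.0842]
orientation: [-3.137, 0.004, 1.702]
contact_force: [-0.0, -0.2, -1.3]
grip_width: 0.0112
d_cm [ 0.47  0.58 -0.42] rot [ 0.005 -0.004  0.012] tcp [0.644  0.0475 0.0842] yaw 97.5 w 0.0112 F [-0.  -0.2 -1.3] j7 [-0.41  0.26] t 7.6
```

View pics/side3.png

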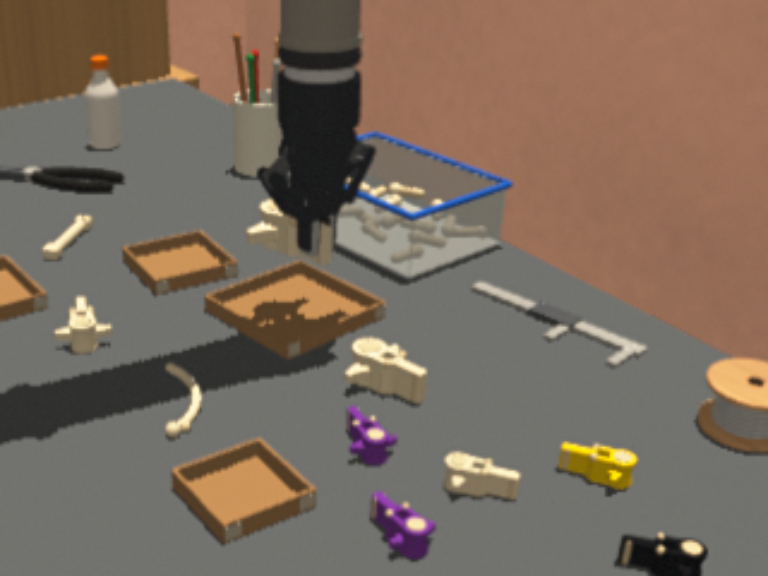

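View pics/top3.png

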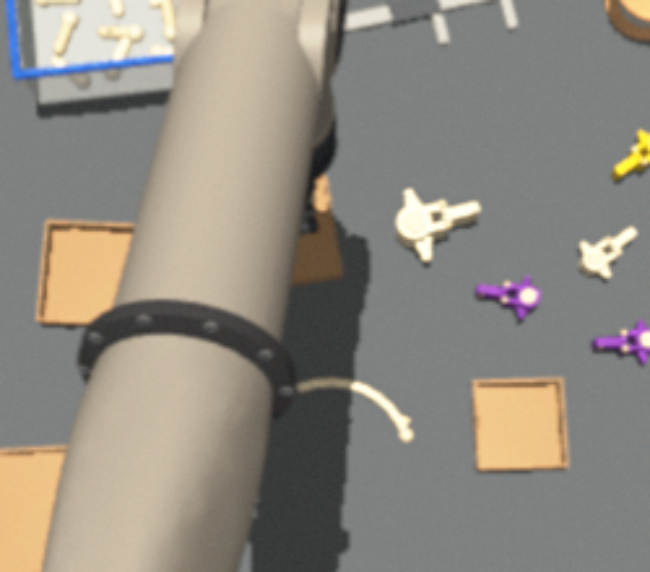

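```bash
python3 -m inch '0.47 0.58 -0.8 0.005 -0.004 0.012 -1;0 0 -1.2 0 0 0 -1;0 0 -1.2 0 0 0 -1;0 0 -1 0 0 0 -1;0 0 -0.3 0 0 0 -1;0 0 0 0 0 0 -1;0 0 0 0 0 0 -1'; python3 go.py .6487 .0533 .0124 98.2
```

```text
time: 8.28
tcp_pos: [0.6478, 0.0555, 0.0338]
orientation: [-3.141, -0.003, 1.716]
contact_force: [-0.1, 0.5, -1.3]
grip_width: 0.0113
d_cm [ 0.09 -0.22 -2.14] rot [-0.003 -0.001 -0.002] tcp [0.6478 0.0555 0.0338] yaw 98.3 w 0.0113 F [-0.1  0.5 -1.3] j7 [-0.4   0.29] t 8.28
```

```bash
python3 -m inch '0.1 -0.2 -0.6 0 0 0 -1;0 0 -0.6 0 0 0 -1;0 0 -0.4 0 0 0 -1;0 0 -0.2 0 0 0 -1;0 0 0 0 0 0 -1;0 0 0 0 0 0 -1'; python3 go.py .6487 .0533 .0124 98.2
```

```text
time: 8.78
tcp_pos: [0.6497, 0.0531, 0.0147]
orientation: [3.141, -0.002, 1.716]
contact_force: [-0.6, -0.2, -1.0]
grip_width: 0.0116
d_cm [-0.1   0.02 -0.23] rot [-0.003  0.    -0.002] tcp [0.6497 0.0531 0.0147] yaw 98.3 w 0.0116 F [-0.6 -0.2 -1. ] j7 [-0.39  0.3 ] t 8.78
```

```bash
python3 -m inch '0 0 -0.15 0 0 0 -1;0 0 0 0 0 0 -1;0 0 0 0 0 0 -1'; python3 go.py .6487 .0533 .0124 98.2;python3 -m inch '0 0 -0.1 0 0 0 -1;0 0 0 0 0 0 -1;0 0 0 0 0 0 -1'; python3 go.py .6487 .0533 .0124 98.2
```

```text
time: 9.03
tcp_pos: [0.6502, 0.0531, 0.0137]
orientation: [3.139, -0.002, 1.716]
contact_force: [-1.3, 0.3, -1.1]
grip_width: 0.0111
d_cm [-0.15  0.02 -0.13] rot [-0.003  0.002 -0.002] tcp [0.6502 0.0531 0.0137] yaw 98.3 w 0.0111 F [-1.3  0.3 -1.1] j7 [-0.39  0.3 ] t 9.03
time: 9.28
tcp_pos: [0.6506, 0.0532, 0.0132]
orientation: [3.138, -0.002, 1.716]
contact_force: [0.4, -0.2, -0.3]
grip_width: 0.0113
d_cm [-0.19  0.01 -0.08] rot [-0.003  0.003 -0.002] tcp [0.6506 0.0532 0.0132] yaw 98.3 w 0.0113 F [ 0.4 -0.2 -0.3] j7 [-0.39  0.3 ] t 9.28
```

```bash
python3 -m inch '0 0 -0.12 0 0 0 -1;0 0 0 0 0 0 -1;0 0 0 0 0 0 -1'; python3 go.py .6487 .0533 .0124 98.2
```

```text
time: 9.53
tcp_pos: [0.6511, 0.0533, 0.0125]
orientation: [3.137, -0.002, 1.716]
contact_force: [-0.7, 0.3, -0.4]
grip_width: 0.0111
d_cm [-0.24  0.   -0.01] rot [-0.003  0.004 -0.003] tcp [0.6511 0.0533 0.0125] yaw 98.3 w 0.0111 F [-0.7  0.3 -0.4] j7 [-0.39  0.3 ] t 9.53
```

```bash
python3 -m inch '0 0 -0.12 0 0 0 -1;0 0 0 0 0 0 -1;0 0 0 0 0 0 -1'; python3 go.py .6487 .0533 .0124 98.2
```

```text
time: 9.78
tcp_pos: [0.6516, 0.0532, 0.0127]
orientation: [3.136, -0.003, 1.716]
contact_force: [-1.0, -0.7, -1.5]
grip_width: 0.0114
d_cm [-0.29  0.01 -0.03] rot [-0.003  0.005 -0.003] tcp [0.6516 0.0532 0.0127] yaw 98.3 w 0.0114 F [-1.  -0.7 -1.5] j7 [-0.39  0.3 ] t 9.78
```

```bash
python3 -m inch '-0.1 0 -0.25 0 0 0 -1;0 0 0 0 0 0 -1;0 0 0 0 0 0 -1'; python3 go.py .6487 .0533 .0124 98.2
python3 - <<'E'
from workcell import manip
import cv2
cv2.imwrite("pics/side4.png",cv2.resize(manip.snapshot("side")[140:260,220:380],None,fx=5,fy=5,interpolation=cv2.INTER_CUBIC))
for i in range(4):
    manip.snapshot("side"); print(manip.state()["contact_force"].round(1))
E
```

```text
time: 10.03
tcp_pos: [0.6525, 0.0531, 0.0131]
orientation: [3.132, -0.003, 1.716]
contact_force: [0.1, 0.5, -1.4]
grip_width: 0.011
d_cm [-0.38  0.02 -0.07] rot [-0.004  0.009 -0.003] tcp [0.6525 0.0531 0.0131] yaw 98.3 w 0.011 F [ 0.1  0.5 -1.4] j7 [-0.39  0.3 ] t 10.03
[-0.4 -0.3 -1.2]
[-0.2 -0.1 -0. ]
[ 0.  -0.4 -0.4]
[-0.7 -0.3 -0.2]
```

View pics/side4.png

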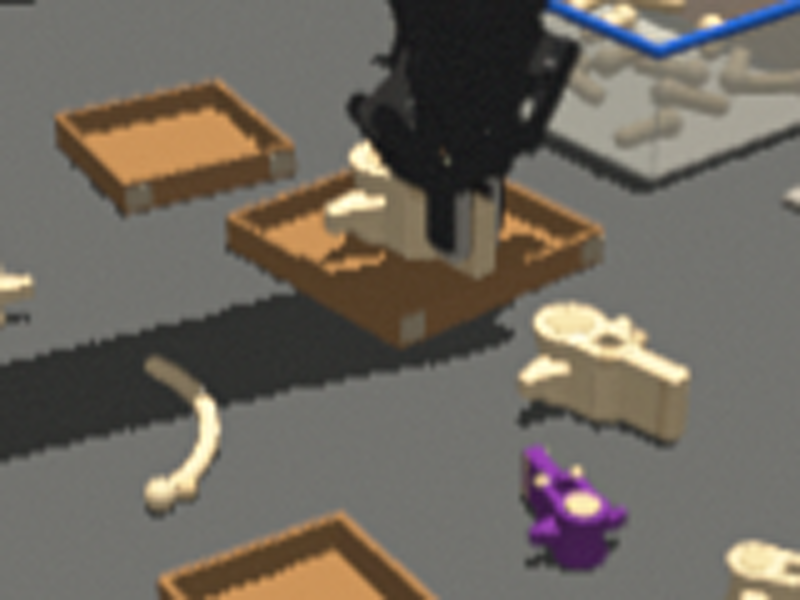

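```bash
python3 -m inch '0 0 0 0 0 0 -1;0 0 0 0 0 0 -0.7;0 0 0 0 0 0 -0.65;0 0 0 0 0 0 -0.5;0 0 0 0 0 0 -0.4;0 0 0 0 0 0 -0.4' 20; python3 go.py .6487 .0533 .0124 98.2
python3 - <<'E'
from workcell import manip
import cv2
cv2.imwrite("pics/side5.png",cv2.resize(manip.snapshot("side")[140:260,220:380],None,fx=5,fy=5,interpolation=cv2.INTER_CUBIC))
E
```

```text
time: 10.78
tcp_pos: [0.6518, 0.0532, 0.012]
orientation: [3.134, -0.003, 1.717]
contact_force: [0.2, 0.2, -0.0]
grip_width: 0.0255
d_cm [-0.31  0.01  0.04] rot [-0.004  0.007 -0.003] tcp [0.6518 0.0532 0.012 ] yaw 98.4 w 0.0255 F [ 0.2  0.2 -0. ] j7 [-0.39  0.3 ] t 10.78
```

View pics/side5.png

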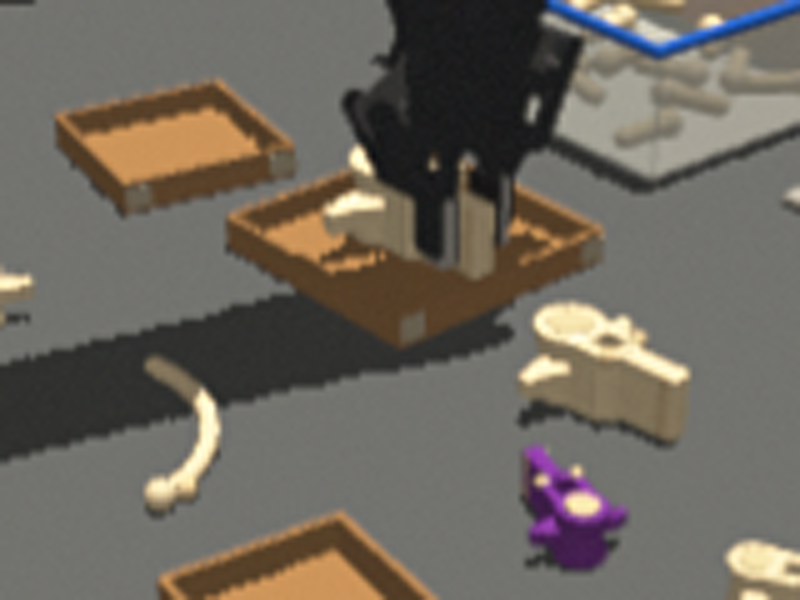

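```bash
python3 -m inch '0 0 0.7 0 0 0 -0.4;0 0 1.5 0 0 0 -0.4;0 0 2 0 0 0 -0.4;0 0 2 0 0 0 -0.4;0 0 1.5 0 0 0 -0.3;0 -1.5 0.5 0 0 0.01 -0.2;0 -3 0 0 0 0.02 -0.2;0 -3 0 0 0 0.02 -0.1;0 -3 0 0 0 0.02 0;0 -2 0 0 0 0.02 0;0 -1.5 0 0 0 0 0;0 0 0 0 0 0 0;0 0 0 0 0 0 0'; python3 go.py .6449 -.1083 .06 103.6
```

```text
time: 11.92
tcp_pos: [0.6516, -0.089, 0.1057]
orientation: [3.128, -0.003, 1.817]
contact_force: [0.8, 0.6, -0.4]
grip_width: 0.0426
d_cm [-0.67 -1.93 -4.57] rot [-0.006  0.013 -0.009] tcp [ 0.6516 -0.089   0.1057] yaw 104.1 w 0.0426 F [ 0.8  0.6 -0.4] j7 [-0.18  0.58] t 11.92
```

```bash
python3 -m inch '-0.35 -0.95 -1.5 -0.006 0.013 -0.009 0;-0.35 -0.95 -1.5 0 0 0 0;0 0 -1 0 0 0 0;0 0 0 0 0 0 0;0 0 0 0 0 0 0'; python3 go.py .6449 -.1083 .007 103.6
python3 - <<'E'
from workcell import manip
import cv2,numpy as np
im=manip.snapshot("top"); np.save("top5.npy",im)
cv2.imwrite("pics/top5.png",cv2.resize(im[110:300,130:400],None,fx=2.9,fy=2.9))
cv2.imwrite("pics/side6.png",cv2.resize(manip.snapshot("side")[130:270,220:400],None,fx=4,fy=4,interpolation=cv2.INTER_CUBIC))
E
```

```text
time: 12.33
tcp_pos: [0.6448, -0.1017, 0.062]
orientation: [-3.14, -0.004, 1.814]
contact_force: [-0.1, -0.4, 0.3]
grip_width: 0.0427
d_cm [ 0.01 -0.66 -5.5 ] rot [-0.003 -0.002 -0.006] tcp [ 0.6448 -0.1017  0.062 ] yaw 104.0 w 0.0427 F [-0.1 -0.4  0.3] j7 [-0.16  0.61] t 12.33
```

View pics/top5.png

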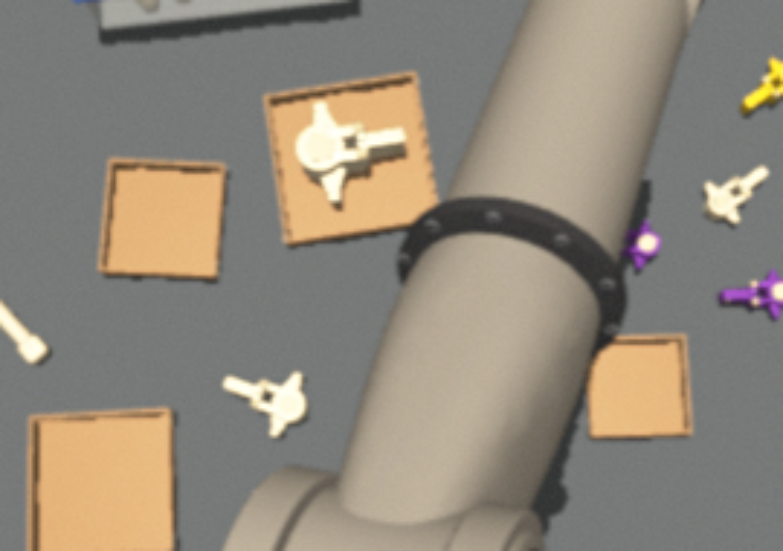

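View pics/side6.png

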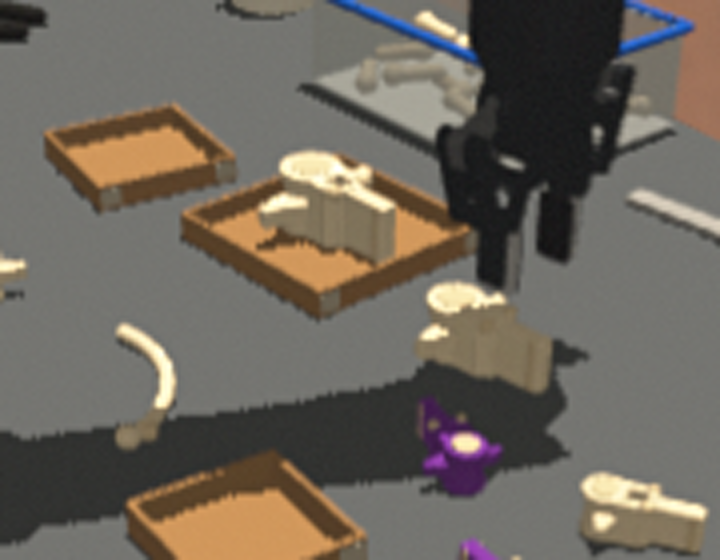

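```bash
python3 -m inch '0 -0.66 -0.2 0 0 0 0;0 0 -1 0 0 0 0;0 0 -1.3 0 0 0 0;0 0 -1 0 0 0 0;0 0 -0.5 0 0 0 0;0 0 0 0 0 0 0;0 0 0 0 0 0 0'; python3 go.py .6449 -.1083 .007 103.6
```

```text
time: 13.02
tcp_pos: [0.6465, -0.106, 0.0191]
orientation: [3.14, -0.004, 1.818]
contact_force: [-0.5, -0.4, 0.4]
grip_width: 0.0425
d_cm [-0.16 -0.23 -1.21] rot [-0.005  0.001 -0.01 ] tcp [ 0.6465 -0.106   0.0191] yaw 104.2 w 0.0425 F [-0.5 -0.4  0.4] j7 [-0.14  0.64] t 13.02
```

```bash
python3 -m inch '-0.2 -0.23 -0.6 -0.005 0 -0.01 0;0 0 -0.5 0 0 0 0;-0.05 0 0 0 0 0 0;0 0 0 0 0 0 -0.3;0 0 0 0 0 0 -0.5;0 0 0 0 0 0 -1;0 0 0 0 0 0 -1;0 0 0 0 0 0 -1;0 0 0 0 0 0 -1;0 0 0 0 0 0 -1' 40; python3 go.py .6449 -.1083 .007 103.6
```

```text
time: 13.85
tcp_pos: [0.6445, -0.1087, 0.0082]
orientation: [3.139, 0.002, 1.808]
contact_force: [0.1, -0.1, -0.7]
grip_width: 0.0102
d_cm [ 0.04  0.04 -0.12] rot [0.001 0.003 0.001] tcp [ 0.6445 -0.1087  0.0082] yaw 103.6 w 0.0102 F [ 0.1 -0.1 -0.7] j7 [-0.14  0.64] t 13.85
```

```bash
python3 -m inch '0 0 0.5 0 0 0 -1;0 0 1 0 0 0 -1;0 0 2 0 0 0 -1;0 0 3 0 0 0 -1;0 0 2 0 0 0 -1;-1 1.3 1 0 0 -0.01 -1;-1.9 2.5 1 0 0 -0.015 -1;-1.9 2.5 0 0 0 -0.015 -1;-1.9 2.5 0 0 0 -0.015 -1;-1.9 2.5 0 0 0 -0.015 -1;-1.9 2.5 0 0 0 -0.015 -1;-1.9 2.5 0 0 0 -0.015 -1;-1.9 2.5 0 0 0 -0.015 -1;-1.9 2.5 0 0 0 -0.015 -1;-1.9 2.5 0 0 0 -0.015 -1;-1.9 2.5 0 0 0 -0.015 -1;-1.9 2.5 0 0 0 -0.015 -1;-1.9 2.5 0 0 0 -0.015 -1;-1.5 2 0 0 0 -0.015 -1;-0.8 1 0 0 0 0 -1'; python3 go.py .3747 .2635 .08 91.6
```

```text
time: 15.52
tcp_pos: [0.3748, 0.2379, 0.138]
orientation: [3.115, 0.0, 1.575]
contact_force: [-0.4, -0.4, -0.3]
grip_width: 0.0102
d_cm [-0.01  2.56 -5.8 ] rot [-0.     0.027  0.023] tcp [0.3748 0.2379 0.138 ] yaw 90.3 w 0.0102 F [-0.4 -0.4 -0.3] j7 [-1.01 -0.53] t 15.52
```

```bash
python3 -m inch '0.3 0.7 -1 0 0.014 0.012 -1;0.1 0.7 -1.5 0 0.013 0.01 -1;0 0.7 -1.5 0 0 0 -1;0 0 -1 0 0 0 -1;0 0 0 0 0 0 -1;0 0 0 0 0 0 -1'; python3 go.py .3747 .2635 .035 91.6;  python3 - <<'E'
from workcell import manip
import cv2
cv2.imwrite("pics/side7.png",cv2.resize(manip.snapshot("side")[100:260,100:300],None,fx=4,fy=3.75,interpolation=cv2.INTER_CUBIC))
E
```

```text
time: 16.02
tcp_pos: [0.3773, 0.2661, 0.0929]
orientation: [3.137, -0.011, 1.609]
contact_force: [0.4, -0.6, -1.4]
grip_width: 0.0105
d_cm [-0.26 -0.26 -5.79] rot [-0.011  0.004 -0.01 ] tcp [0.3773 0.2661 0.0929] yaw 92.2 w 0.0105 F [ 0.4 -0.6 -1.4] j7 [-0.99 -0.47] t 16.02
```

View pics/side7.png

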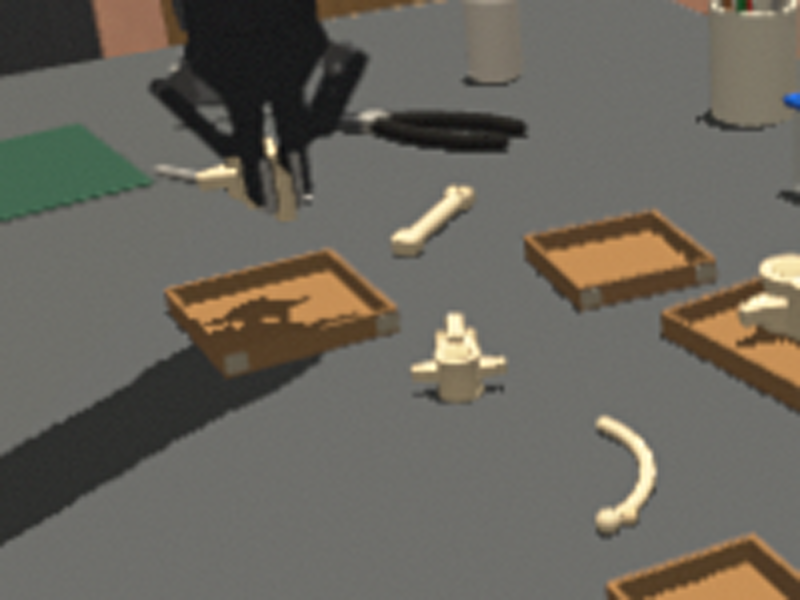

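```bash
python3 -m inch '-0.2 -0.2 -1.3 -0.01 0.004 -0.01 -1;-0.05 0 -1.5 0 0 0 -1;-0.05 0 -1.5 0 0 0 -1;0 0 -0.7 0 0 0 -1;0 0 0 0 0 0 -1;0 0 0 0 0 0 -1'; python3 go.py .3747 .2635 .0112 91.6
```

```text
time: 16.57
tcp_pos: [0.3767, 0.2619, 0.0429]
orientation: [3.137, -0.003, 1.591]
contact_force: [-0.3, 0.1, -0.9]
grip_width: 0.0099
d_cm [-0.2   0.16 -3.17] rot [-0.003  0.005  0.008] tcp [0.3767 0.2619 0.0429] yaw 91.2 w 0.0099 F [-0.3  0.1 -0.9] j7 [-0.98 -0.45] t 16.57
```

```bash
python3 -m inch '-0.25 0.15 -0.8 0 0.005 0.008 -1;-0.05 0 -0.8 0 0 0 -1;-0.05 0 -0.8 0 0 0 -1;0 0 -0.35 0 0 0 -1;0 0 0 0 0 0 -1;0 0 0 0 0 0 -1'; python3 go.py .3747 .2635 .0112 91.6
```

```text
time: 17.07
tcp_pos: [0.3743, 0.2644, 0.0142]
orientation: [3.14, -0.005, 1.599]
contact_force: [-0.6, 0.3, -0.8]
grip_width: 0.0104
d_cm [ 0.04 -0.09 -0.3 ] rot [-0.005  0.002 -0.   ] tcp [0.3743 0.2644 0.0142] yaw 91.6 w 0.0104 F [-0.6  0.3 -0.8] j7 [-0.96 -0.42] t 17.07
```

```bash
python3 -m inch '0 0 -0.2 -0.005 0.002 0 -1;0 0 0 0 0 0 -1;0 0 -0.1 0 0 0 -1;0 0 0 0 0 0 -1;0 0 0 0 0 0 -1'; python3 go.py .3747 .2635 .0112 91.6
```

```text
time: 17.48
tcp_pos: [0.3751, 0.2649, 0.0115]
orientation: [3.141, -0.001, 1.599]
contact_force: [-0.2, 0.5, -0.2]
grip_width: 0.0096
d_cm [-0.04 -0.14 -0.03] rot [-0.001  0.001 -0.   ] tcp [0.3751 0.2649 0.0115] yaw 91.6 w 0.0096 F [-0.2  0.5 -0.2] j7 [-0.96 -0.42] t 17.48
```

```bash
python3 -m inch '0 0 -0.12 0 0 0 -1;0 0 0 0 0 0 -1;0 0 0 0 0 0 -1'; python3 go.py .3747 .2635 .0112 91.6
```

```text
time: 17.73
tcp_pos: [0.3755, 0.2652, 0.0107]
orientation: [3.14, -0.001, 1.599]
contact_force: [0.4, 0.4, -1.1]
grip_width: 0.0101
d_cm [-0.08 -0.17  0.05] rot [-0.002  0.002 -0.   ] tcp [0.3755 0.2652 0.0107] yaw 91.6 w 0.0101 F [ 0.4  0.4 -1.1] j7 [-0.96 -0.42] t 17.73
```

```bash
python3 -m inch '0 0 -0.12 0 0 0 -1;0 0 0 0 0 0 -1;0 0 0 0 0 0 -1'; python3 go.py .3747 .2635 .0112 91.6
python3 - <<'E'
from workcell import manip
import cv2
for i in range(3):
    im=manip.snapshot("side"); print(manip.state()["contact_force"].round(1))
cv2.imwrite("pics/side8.png",cv2.resize(im[130:230,120:260],None,fx=5,fy=5,interpolation=cv2.INTER_CUBIC))
E
```

```text
time: 17.98
tcp_pos: [0.376, 0.2654, 0.0108]
orientation: [3.139, -0.003, 1.599]
contact_force: [-0.1, 0.0, -1.3]
grip_width: 0.0101
d_cm [-0.13 -0.19  0.04] rot [-0.003  0.002 -0.   ] tcp [0.376  0.2654 0.0108] yaw 91.6 w 0.0101 F [-0.1  0.  -1.3] j7 [-0.96 -0.42] t 17.98
[ 0.3 -0.  -1.2]
[-0.1 -0.2 -0.3]
[-0.4  0.2 -0.9]
```

View pics/side8.png

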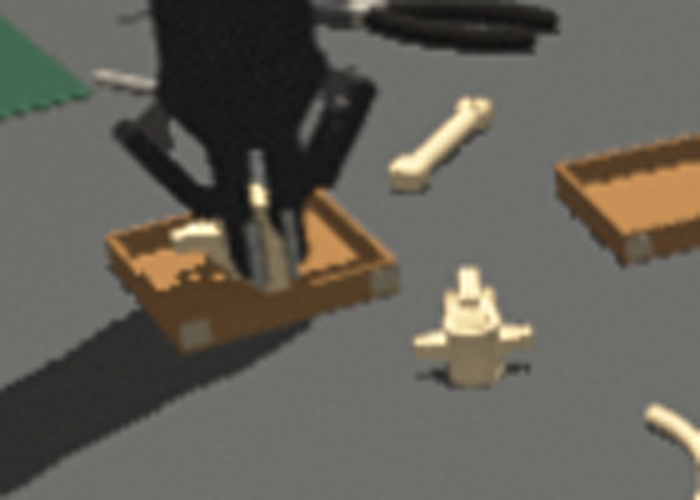

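```bash
python3 -m inch '0 0 0 0 0 0 -1;0 0 0 0 0 0 -0.7;0 0 0 0 0 0 -0.65;0 0 0 0 0 0 -0.5;0 0 0 0 0 0 -0.4;0 0 0 0 0 0 -0.4;0 0 0.7 0 0 0 -0.4;0 0 1.5 0 0 0 -0.4;0 0 2 0 0 0 -0.4;0 0 2 0 0 0 -0.4;0 0 1.5 0 0 0 -0.3;0 0 0 0 0 0 0' 20; python3 go.py .4499 .1760 .06 68.1
python3 - <<'E'
from workcell import manip
import cv2
cv2.imwrite("pics/side9.png",cv2.resize(manip.snapshot("side")[130:230,120:260],None,fx=5,fy=5,interpolation=cv2.INTER_CUBIC))
E
```

```text
time: 19.13
tcp_pos: [0.3746, 0.2639, 0.0913]
orientation: [-3.141, 0.001, 1.598]
contact_force: [0.6, 0.5, -0.1]
grip_width: 0.0404
d_cm [ 7.53 -8.79 -3.13] rot [ 0.    -0.001 -0.409] tcp [0.3746 0.2639 0.0913] yaw 91.6 w 0.0404 F [ 0.6  0.5 -0.1] j7 [-1.   -0.49] t 19.13
```

View pics/side9.png

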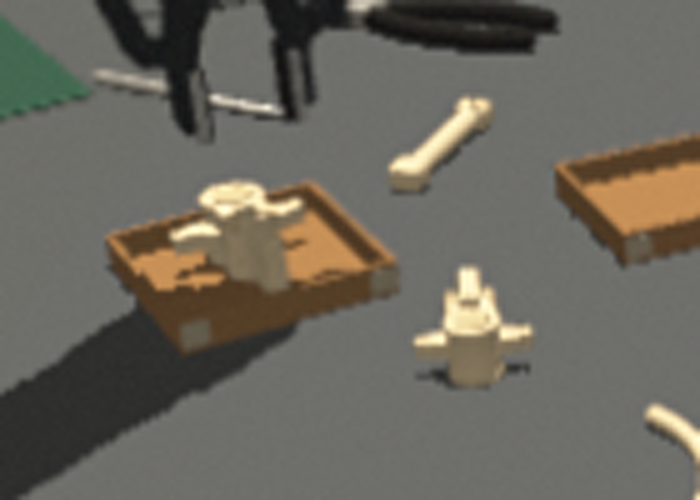

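```bash
python3 -m inch '0.9 -1 0 0 0 -0.05 0;1.5 -1.7 0 0 0 -0.085 0;1.5 -1.7 0 0 0 -0.085 0;1.5 -1.7 -0.5 0 0 -0.085 0;1.2 -1.4 -1 0 0 -0.08 0;0 0 -0.5 0 0 0 0;0 0 0 0 0 0 0;0 0 0 0 0 0 0'; python3 go.py .4495 .1760 .06 68.1
```

```text
time: 19.85
tcp_pos: [0.441, 0.1775, 0.064]
orientation: [-3.137, 0.01, 1.181]
contact_force: [0.3, -0.2, 0.4]
grip_width: 0.0426
d_cm [ 0.85 -0.15 -0.4 ] rot [ 0.008 -0.008  0.008] tcp [0.441  0.1775 0.064 ] yaw 67.6 w 0.0426 F [ 0.3 -0.2  0.4] j7 [-0.85 -0.59] t 19.85
```

```bash
python3 -m inch '0.8 -0.1 -0.4 0.008 -0.008 0.008 0;0 0 -1 0 0 0 0;0 0 -1.3 0 0 0 0;0 0 -1 0 0 0 0;0 0 -0.5 0 0 0 0;0 0 0 0 0 0 0;0 0 0 0 0 0 0'; python3 go.py .4495 .1760 .005 68.1;  python3 - <<'E'
from workcell import manip
import cv2
cv2.imwrite("pics/side10.png",cv2.resize(manip.snapshot("side")[150:250,160:300],None,fx=5,fy=5,interpolation=cv2.INTER_CUBIC))
E
```

```text
time: 20.43
tcp_pos: [0.4438, 0.1806, 0.0173]
orientation: [-3.135, 0.002, 1.197]
contact_force: [-0.1, 0.1, 0.7]
grip_width: 0.0425
d_cm [ 0.57 -0.46 -1.23] rot [-0.001 -0.007 -0.009] tcp [0.4438 0.1806 0.0173] yaw 68.6 w 0.0425 F [-0.1  0.1  0.7] j7 [-0.81 -0.52] t 20.43
```

View pics/side10.png

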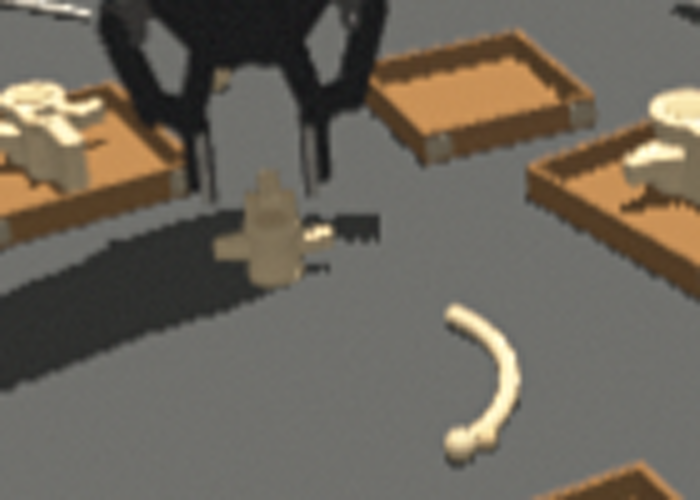

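```bash
python3 -m inch '0.6 -0.5 -0.3 0 -0.007 -0.009 0;0 0 -0.5 0 0 0 0;0 0 -0.3 0 0 0 0;0 0 0 0 0 0 0;0 0 0 0 0 0 0'; python3 go.py .4495 .1760 .005 68.1
```

```text
time: 20.9
tcp_pos: [0.4519, 0.1758, 0.0069]
orientation: [3.139, -0.004, 1.187]
contact_force: [-0.3, 0.1, 0.1]
grip_width: 0.0426
d_cm [-0.24  0.02 -0.19] rot [-0.003  0.004  0.001] tcp [0.4519 0.1758 0.0069] yaw 68.0 w 0.0426 F [-0.3  0.1  0.1] j7 [-0.79 -0.5 ] t 20.9
```

```bash
python3 -m inch '-0.22 0 -0.15 0 0.004 0 0;0 0 0 0 0 0 -0.2;0 0 0 0 0 0 -0.4;0 0 0 0 0 0 -0.6;0 0 0 0 0 0 -1;0 0 0 0 0 0 -1;0 0 0 0 0 0 -1;0 0 0 0 0 0 -1;0 0 0 0 0 0 -1' 40; python3 go.py .4495 .1760 .005 68.1
```

```text
time: 21.65
tcp_pos: [0.4497, 0.1762, 0.0058]
orientation: [-3.141, -0.004, 1.188]
contact_force: [-1.7, 0.5, 0.3]
grip_width: 0.0093
d_cm [-0.02 -0.02 -0.08] rot [-0.004  0.     0.001] tcp [0.4497 0.1762 0.0058] yaw 68.0 w 0.0093 F [-1.7  0.5  0.3] j7 [-0.79 -0.5 ] t 21.65
```

```bash
python3 -m inch '0 0 0.5 0 0 0 -1;0 0 1 0 0 0 -1;0 0 2 0 0 0 -1;0 0 3 0 0 0 -1;0 0 2 0 0 0 -1;1.2 0.7 0.5 0 0 0.03 -1;2.4 1.4 0 0 0 0.05 -1;2.4 1.4 0 0 0 0.05 -1;2.4 1.4 0 0 0 0.05 -1;2.4 1.4 0 0 0 0.05 -1;2 1.2 0 0 0 0.05 -1;1 0.6 0 0 0 0.03 -1;0 0 0 0 0 0 -1;0 0 0 0 0 0 -1'; python3 go.py .5965 .2645 .06 86.1;  python3 - <<'E'
from workcell import manip
import cv2
cv2.imwrite("pics/side11.png",cv2.resize(manip.snapshot("side")[100:240,160:340],None,fx=4,fy=4,interpolation=cv2.INTER_CUBIC))
E
```

```text
time: 22.82
tcp_pos: [0.592, 0.2592, 0.1118]
orientation: [3.137, -0.005, 1.51]
contact_force: [-0.8, 0.5, 0.1]
grip_width: 0.009
d_cm [ 0.45  0.53 -5.18] rot [-0.005  0.005 -0.007] tcp [0.592  0.2592 0.1118] yaw 86.5 w 0.009 F [-0.8  0.5  0.1] j7 [-0.72 -0.3 ] t 22.82
```

View pics/side11.png

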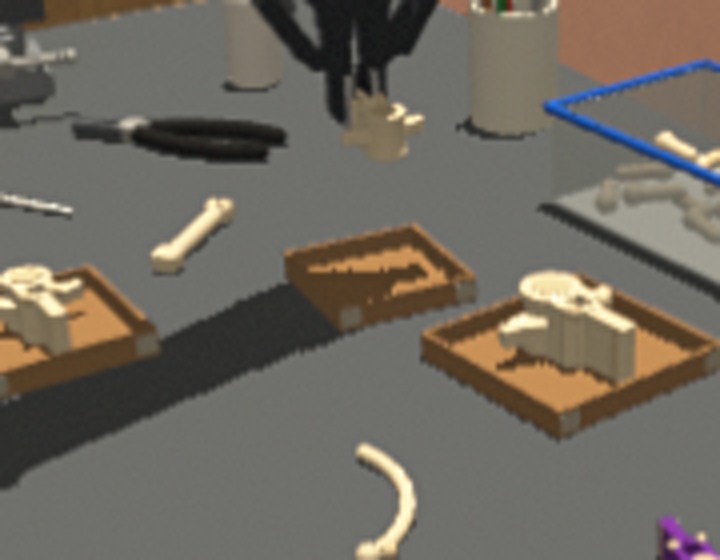

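```bash
python3 -m inch '0.4 0.5 -1.3 -0.005 0.005 -0.007 -1;0 0 -2 0 0 0 -1;0 0 -2 0 0 0 -1;0 0 -1.5 0 0 0 -1;0 0 -0.6 0 0 0 -1;0 0 0 0 0 0 -1;0 0 0 0 0 0 -1'; python3 go.py .5965 .2645 .0088 86.1
```

```text
time: 23.45
tcp_pos: [0.5909, 0.2601, 0.0405]
orientation: [-3.14, 0.001, 1.495]
contact_force: [0.6, 0.3, -1.0]
grip_width: 0.0094
d_cm [ 0.56  0.44 -3.17] rot [ 0.001 -0.001  0.007] tcp [0.5909 0.2601 0.0405] yaw 85.7 w 0.0094 F [ 0.6  0.3 -1. ] j7 [-0.71 -0.29] t 23.45
```

```bash
python3 -m inch '0.6 0.45 0 0 0 0.007 -1;0 0 0 0 0 0 -1;0 0 -0.7 0 0 0 -1;0 0 -0.8 0 0 0 -1;0 0 -0.5 0 0 0 -1;0 0 0 0 0 0 -1;0 0 0 0 0 0 -1'; python3 go.py .5965 .2645 .0088 86.1
```

```text
time: 24.03
tcp_pos: [0.6001, 0.2659, 0.0235]
orientation: [3.136, -0.003, 1.503]
contact_force: [-0.5, -0.3, 0.0]
grip_width: 0.009
d_cm [-0.36 -0.14 -1.47] rot [-0.002  0.006 -0.   ] tcp [0.6001 0.2659 0.0235] yaw 86.1 w 0.009 F [-0.5 -0.3  0. ] j7 [-0.7  -0.28] t 24.03
```

```bash
python3 -m inch '-0.3 -0.1 -0.5 0 0.005 0 -1;0 0 -0.4 0 0 0 -1;0 0 -0.15 0 0 0 -1;0 0 0 0 0 0 -1;0 0 0 0 0 0 -1'; python3 go.py .5965 .2645 .0088 86.1
```

```text
time: 24.45
tcp_pos: [0.5962, 0.2644, 0.0112]
orientation: [-3.14, -0.001, 1.503]
contact_force: [-0.5, 0.4, -0.6]
grip_width: 0.0092
d_cm [ 0.03  0.01 -0.24] rot [-0.001 -0.001  0.   ] tcp [0.5962 0.2644 0.0112] yaw 86.1 w 0.0092 F [-0.5  0.4 -0.6] j7 [-0.7  -0.28] t 24.45
```

```bash
python3 -m inch '0 0 -0.15 0 0 0 -1;0 0 0 0 0 0 -1;0 0 -0.12 0 0 0 -1;0 0 0 0 0 0 -1;0 0 0 0 0 0 -1'; python3 go.py .5965 .2645 .0088 86.1; python3 -m inch '0 0 -0.12 0 0 0 -1;0 0 0 0 0 0 -1;0 0 0 0 0 0 -1'; python3 go.py .5965 .2645 .0088 86.1
```

```text
time: 24.87
tcp_pos: [0.597, 0.2646, 0.0092]
orientation: [3.141, -0.002, 1.503]
contact_force: [0.1, 0.3, -0.2]
grip_width: 0.0092
d_cm [-0.05 -0.01 -0.04] rot [-0.002  0.001  0.   ] tcp [0.597  0.2646 0.0092] yaw 86.1 w 0.0092 F [ 0.1  0.3 -0.2] j7 [-0.7  -0.28] t 24.87
time: 25.12
tcp_pos: [0.5975, 0.2649, 0.0091]
orientation: [3.14, -0.003, 1.503]
contact_force: [-0.3, 0.5, -1.3]
grip_width: 0.0087
d_cm [-0.1  -0.04 -0.03] rot [-0.003  0.002  0.   ] tcp [0.5975 0.2649 0.0091] yaw 86.1 w 0.0087 F [-0.3  0.5 -1.3] j7 [-0.7  -0.28] t 25.12
```

```bash
python3 -m inch '0 0 -0.1 0 0 0 -1;0 0 0 0 0 0 -0.7;0 0 0 0 0 0 -0.65;0 0 0 0 0 0 -0.5;0 0 0 0 0 0 -0.4;0 0 0 0 0 0 -0.4;0 0 0.7 0 0 0 -0.4;0 0 1.5 0 0 0 -0.4;0 0 2 0 0 0 -0.4;0 0 2 0 0 0 -0.4;0 0 2 0 0 0 -0.4;0 0 1 0 0 0 -0.4;0 0 0 0 0 0 -0.4' 20; python3 go.py .6171 -.2595 .1 124.3
python3 - <<'E'
from workcell import manip
import cv2,numpy as np
cv2.imwrite("pics/side12.png",cv2.resize(manip.snapshot("side")[100:240,160:340],None,fx=4,fy=4,interpolation=cv2.INTER_CUBIC))
im=manip.snapshot("top"); np.save("top12.npy",im)
from fit import *
p,c=fitv(im,"vertebra_smallest",(.607,-.2446)); print(np.round(p,4),np.degrees(p[2]),c)
E
```

```text
time: 26.2
tcp_pos: [0.5952, 0.2637, 0.1034]
orientation: [-3.139, -0.0, 1.502]
contact_force: [1.1, 0.6, 0.1]
grip_width: 0.0255
d_cm [  2.19 -52.32  -0.34] rot [ 0.    -0.003  0.667] tcp [0.5952 0.2637 0.1034] yaw 86.1 w 0.0255 F [1.1 0.6 0.1] j7 [-0.72 -0.31] t 26.2
[ 0.6075 -0.2449 -0.9708] -55.624277405423314 36.85469604262547
```

View pics/side12.png

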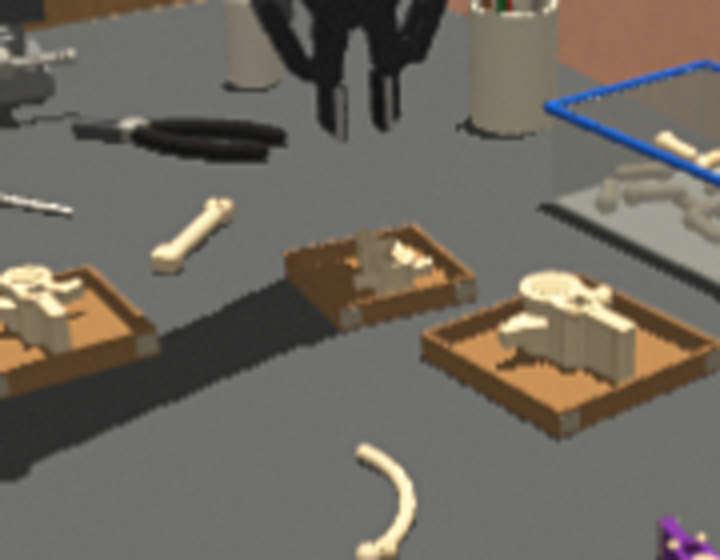

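```bash
python3 -m inch '0 -1.8 0.1 0 0 0.02 -0.4;0 -3.5 0.1 0 0 0.045 -0.4;0 -3.5 0.1 0 0 0.045 -0.4;0 -3.5 0.1 0 0 0.045 -0.4;0 -3.5 0.1 0 0 0.045 -0.4;0.1 -3.5 0.1 0 0 0.045 -0.4;0.1 -3.5 0.1 0 0 0.045 -0.4;0.1 -3.5 0.1 0 0 0.045 -0.4;0.1 -3.5 0.1 0 0 0.045 -0.4;0.2 -3.5 0.1 0 0 0.045 -0.4;0.2 -3.5 0 0 0 0.045 -0.4;0.3 -3.5 0 0 0 0.045 -0.4;0.3 -3.5 0 0 0 0.045 -0.3;0.3 -3.5 0 0 0 0.045 -0.2;0.2 -2 0 0 0 0.045 -0.1;0 -0.5 0 0 0 0 -0.1;0 0 0 0 0 0 -0.1;0 0 0 0 0 0 -0.1'; python3 go.py .6171 -.2595 .06 124.3
```

```text
time: 27.8
tcp_pos: [0.5832, -0.2479, 0.079]
orientation: [-3.084, -0.025, 2.193]
contact_force: [0.3, 0.5, 0.6]
grip_width: 0.0385
d_cm [ 3.39 -1.16 -1.9 ] rot [ 0.013 -0.061 -0.024] tcp [ 0.5832 -0.2479  0.079 ] yaw 125.6 w 0.0385 F [0.3 0.5 0.6] j7 [0.13 1.13] t 27.8
```

```bash
python3 -m inch '1.2 -0.4 0 0.005 -0.03 -0.01 -0.1;1.2 -0.4 0 0.005 -0.03 -0.01 -0.1;0.9 -0.3 0 0 0 0 -0.1;0 0 0 0 0 0 -0.1;0 0 0 0 0 0 -0.1'; python3 go.py .6171 -.2595 .06 124.3;  python3 - <<'E'
from workcell import manip
import cv2
cv2.imwrite("pics/side13.png",cv2.resize(manip.snapshot("side")[180:320,300:480],None,fx=4,fy=4,interpolation=cv2.INTER_CUBIC))
E
```

```text
time: 28.22
tcp_pos: [0.6219, -0.2478, 0.0773]
orientation: [3.133, -0.002, 2.181]
contact_force: [-0.9, 0.6, -0.8]
grip_width: 0.0379
d_cm [-0.48 -1.17 -1.73] rot [-0.007  0.006 -0.012] tcp [ 0.6219 -0.2478  0.0773] yaw 125.0 w 0.0379 F [-0.9  0.6 -0.8] j7 [0.15 1.14] t 28.22
```

View pics/side13.png

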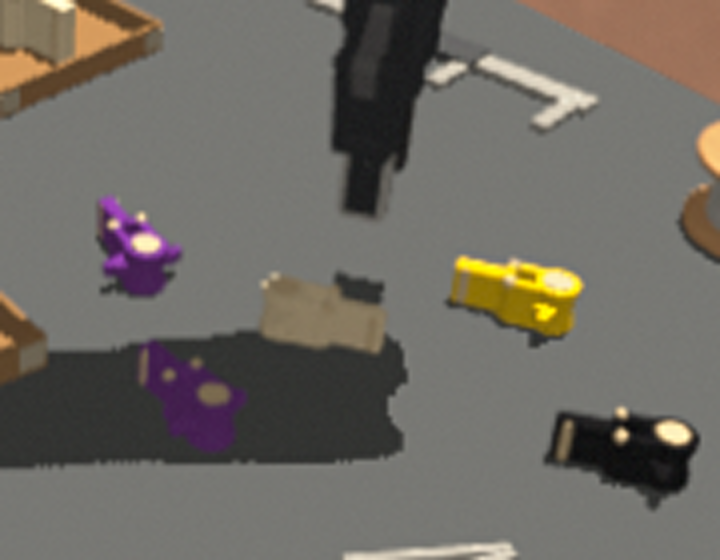

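```bash
python3 -m inch '-0.45 -0.6 -0.3 -0.007 0.006 -0.012 -0.2;0 -0.55 -0.3 0 0 0 -0.2;0 0 0 0 0 0 -0.2;0 0 0 0 0 0 -0.2'; python3 go.py .6171 -.2595 .004 124.3
```

```text
time: 28.6
tcp_pos: [0.6173, -0.2575, 0.071]
orientation: [3.141, -0.0, 2.171]
contact_force: [0.4, 0.4, -0.4]
grip_width: 0.0341
d_cm [-0.02 -0.2  -6.7 ] rot [-0.001  0.    -0.001] tcp [ 0.6173 -0.2575  0.071 ] yaw 124.4 w 0.0341 F [ 0.4  0.4 -0.4] j7 [0.16 1.14] t 28.6
```

```bash
python3 -m inch '0 -0.2 -1 0 0 0 -0.2;0 0 -1.3 0 0 0 -0.2;0 0 -1.3 0 0 0 -0.2;0 0 -0.8 0 0 0 -0.2;0 0 -0.3 0 0 0 -0.2;0 0 0 0 0 0 -0.2;0 0 0 0 0 0 -0.2'; python3 go.py .6171 -.2595 .004 124.3
```

```text
time: 29.18
tcp_pos: [0.615, -0.26, 0.0172]
orientation: [-3.14, -0.003, 2.169]
contact_force: [0.7, 0.3, -0.9]
grip_width: 0.0344
d_cm [ 0.21  0.05 -1.32] rot [-0.002 -0.003  0.001] tcp [ 0.615  -0.26    0.0172] yaw 124.3 w 0.0344 F [ 0.7  0.3 -0.9] j7 [0.17 1.16] t 29.18
```

```bash
python3 -m inch '0.2 0.05 -0.4 0 0 0 -0.2;0 0 -0.4 0 0 0 -0.2;0 0 -0.25 0 0 0 -0.2;0 0 0 0 0 0 -0.2;0 0 0 0 0 0 -0.2'; python3 go.py .6171 -.2595 .004 124.3
```

```text
time: 29.6
tcp_pos: [0.6187, -0.2597, 0.0072]
orientation: [3.141, -0.001, 2.169]
contact_force: [0.8, 0.3, -0.2]
grip_width: 0.0341
d_cm [-0.16  0.02 -0.32] rot [-0.001  0.    -0.   ] tcp [ 0.6187 -0.2597  0.0072] yaw 124.3 w 0.0341 F [ 0.8  0.3 -0.2] j7 [0.17 1.16] t 29.6
```

```bash
python3 -m inch '-0.15 0 -0.25 0 0 0 -0.2;0 0 0 0 0 0 -0.4;0 0 0 0 0 0 -0.6;0 0 0 0 0 0 -1;0 0 0 0 0 0 -1;0 0 0 0 0 0 -1;0 0 0 0 0 0 -1;0 0 0 0 0 0 -1' 35; python3 go.py .6171 -.2595 .004 124.3
```

```text
time: 30.27
tcp_pos: [0.6176, -0.2601, 0.0056]
orientation: [3.14, 0.001, 2.169]
contact_force: [0.5, -0.2, -0.6]
grip_width: 0.0077
d_cm [-0.05  0.06 -0.16] rot [-0.     0.002  0.   ] tcp [ 0.6176 -0.2601  0.0056] yaw 124.3 w 0.0077 F [ 0.5 -0.2 -0.6] j7 [0.17 1.16] t 30.27
```

```bash
python3 -m inch '0 0 0.5 0 0 0 -1;0 0 1 0 0 0 -1;0 0 2 0 0 0 -1;0 0 3 0 0 0 -1;0 0 2 0 0 0 -1;-0.7 0.4 1 0 0 -0.03 -1;-1.5 0.8 0.5 0 0 -0.06 -1;-1.8 0.9 0 0 0 -0.07 -1;-1.8 0.9 0 0 0 -0.07 -1;-1.8 0.9 0 0 0 -0.07 -1;-1.8 0.9 0 0 0 -0.07 -1;-1.8 0.9 0 0 0 -0.07 -1;-1.8 0.9 0 0 0 -0.07 -1;-1.5 0.8 0 0 0 -0.06 -1;-1 0.5 0 0 0 -0.03 -1;0 0 0 0 0 0 -1;0 0 0 0 0 0 -1'; python3 go.py .4416 -.17 .06 88.7;  python3 - <<'E'
from workcell import manip
import cv2
cv2.imwrite("pics/side14.png",cv2.resize(manip.snapshot("side")[160:320,200:400],None,fx=4,fy=3.75,interpolation=cv2.INTER_CUBIC))
E
```

```text
time: 31.68
tcp_pos: [0.4591, -0.1802, 0.1259]
orientation: [3.122, 0.007, 1.538]
contact_force: [0.6, 0.1, -0.8]
grip_width: 0.0077
d_cm [-1.75  1.02 -6.59] rot [0.007 0.02  0.01 ] tcp [ 0.4591 -0.1802  0.1259] yaw 88.1 w 0.0077 F [ 0.6  0.1 -0.8] j7 [-0.11  0.48] t 31.68
```

View pics/side14.png

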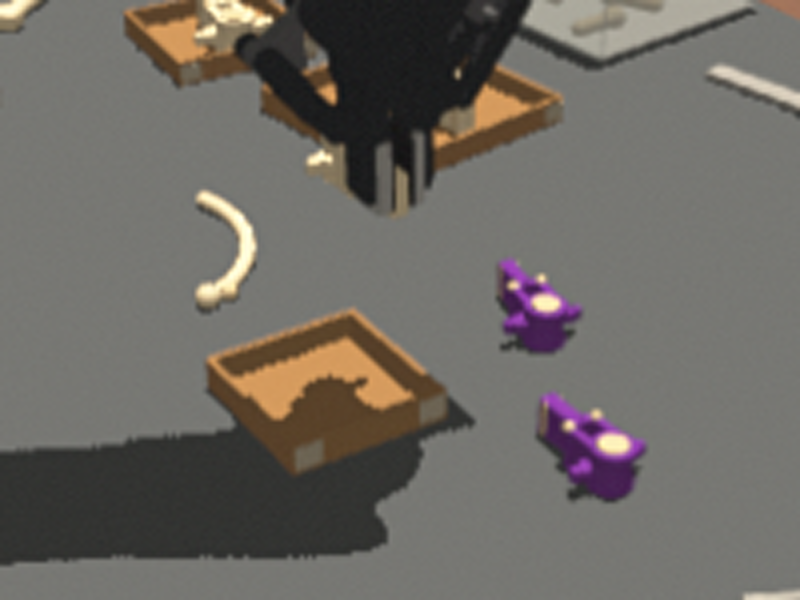

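```bash
python3 -m inch '-0.9 0.5 -1 0.004 0.01 0.005 -1;-0.85 0.5 -1.5 0.003 0.01 0.005 -1;0 0 -1.5 0 0 0 -1;0 0 -1.2 0 0 0 -1;0 0 -0.8 0 0 0 -1;0 0 0 0 0 0 -1;0 0 0 0 0 0 -1'; python3 go.py .4416 -.17 .0086 88.7
```

```text
time: 32.32
tcp_pos: [0.4503, -0.1754, 0.0676]
orientation: [3.13, 0.007, 1.551]
contact_force: [-0.4, -1.3, -0.3]
grip_width: 0.0075
d_cm [-0.87  0.54 -5.9 ] rot [ 0.007  0.012 -0.003] tcp [ 0.4503 -0.1754  0.0676] yaw 88.9 w 0.0075 F [-0.4 -1.3 -0.3] j7 [-0.08  0.53] t 32.32
```

```bash
python3 -m inch '-0.9 0.5 -0.7 0.007 0.01 -0.003 -1;0 0 -0.8 0 0 0 -1;0 0 -0.8 0 0 0 -1;0 0 -0.4 0 0 0 -1;0 0 0 0 0 0 -1;0 0 0 0 0 0 -1'; python3 go.py .4416 -.17 .0086 88.7
```

```text
time: 32.82
tcp_pos: [0.4426, -0.171, 0.0396]
orientation: [3.137, 0.0, 1.548]
contact_force: [0.5, 0.7, 0.7]
grip_width: 0.0079
d_cm [-0.1  0.1 -3.1] rot [ 0.001  0.004 -0.   ] tcp [ 0.4426 -0.171   0.0396] yaw 88.7 w 0.0079 F [0.5 0.7 0.7] j7 [-0.07  0.55] t 32.82
```

Before going below the rim, a check of the alignment.

Run:
```python
from workcell import manip
import cv2
cv2.imwrite("pics/side15.png",cv2.resize(manip.snapshot("side")[200:310,220:360],None,fx=5,fy=5,interpolation=cv2.INTER_CUBIC))
cv2.imwrite("pics/top15.png",cv2.resize(manip.snapshot("top")[190:290,290:410],None,fx=5,fy=5,interpolation=cv2.INTER_CUBIC))
```

```text
(no output)
```

View pics/side15.png

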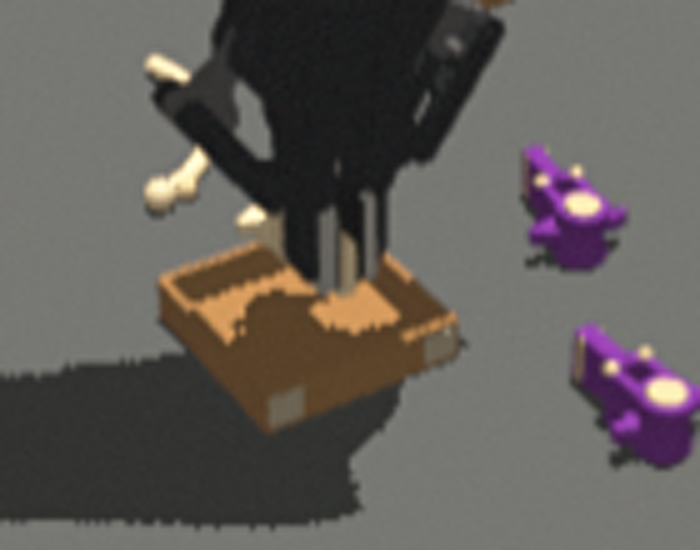

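View pics/top15.png

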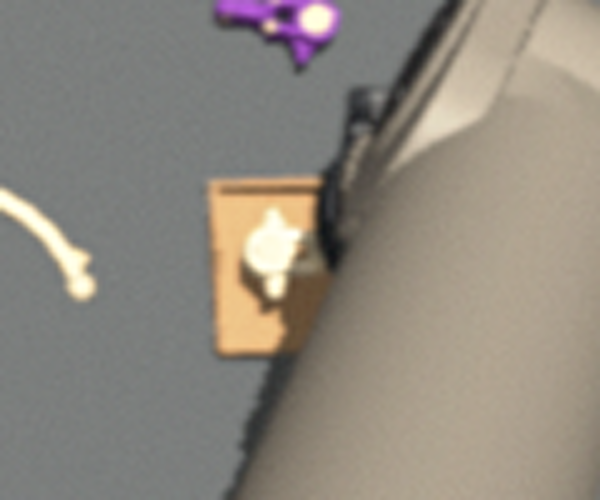

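```bash
python3 -m inch '-0.1 0.1 -0.8 0 0.004 0 -1;0 0 -0.8 0 0 0 -1;0 0 -0.7 0 0 0 -1;0 0 -0.3 0 0 0 -1;0 0 0 0 0 0 -1;0 0 0 0 0 0 -1'; python3 go.py .4416 -.17 .0086 88.7
```

```text
time: 33.42
tcp_pos: [0.4424, -0.17, 0.0115]
orientation: [3.14, 0.001, 1.549]
contact_force: [0.7, -0.2, 0.3]
grip_width: 0.008
d_cm [-0.08  0.   -0.29] rot [ 0.001  0.002 -0.001] tcp [ 0.4424 -0.17    0.0115] yaw 88.7 w 0.008 F [ 0.7 -0.2  0.3] j7 [-0.05  0.58] t 33.42
```

```bash
python3 -m inch '-0.05 0 -0.2 0 0 0 -1;0 0 0 0 0 0 -1;0 0 -0.1 0 0 0 -1;0 0 0 0 0 0 -1;0 0 0 0 0 0 -1'; python3 go.py .4416 -.17 .0086 88.7; python3 -m inch '0 0 -0.12 0 0 0 -1;0 0 0 0 0 0 -1;0 0 0 0 0 0 -1'; python3 go.py .4416 -.17 .0086 88.7
```

```text
time: 33.83
tcp_pos: [0.4422, -0.1703, 0.0086]
orientation: [3.139, 0.001, 1.549]
contact_force: [0.2, -0.4, 0.5]
grip_width: 0.0078
d_cm [-0.06  0.03  0.  ] rot [ 0.001  0.003 -0.001] tcp [ 0.4422 -0.1703  0.0086] yaw 88.7 w 0.0078 F [ 0.2 -0.4  0.5] j7 [-0.05  0.58] t 33.83
time: 34.08
tcp_pos: [0.4429, -0.1706, 0.0085]
orientation: [3.137, 0.001, 1.549]
contact_force: [0.4, -1.1, -1.3]
grip_width: 0.0081
d_cm [-0.13  0.06  0.01] rot [ 0.001  0.004 -0.001] tcp [ 0.4429 -0.1706  0.0085] yaw 88.7 w 0.0081 F [ 0.4 -1.1 -1.3] j7 [-0.05  0.58] t 34.08
```

Stalled on the floor, as before; release, rise and back away.

```bash
python3 -m inch '0 0 -0.1 0 0 0 -1;0 0 0 0 0 0 -0.75;0 0 0 0 0 0 -0.7;0 0 0 0 0 0 -0.55;0 0 0 0 0 0 -0.45;0 0 0 0 0 0 -0.45;0 0 0.7 0 0 0 -0.45;0 0 1.5 0 0 0 -0.45;0 0 2 0 0 0 -0.45;0 0 2.5 0 0 0 -0.45;0 0 2.5 0 0 0 -0.45;0 0 2 0 0 0 -0.45;0 -3 1 0 0 0 -0.45;0 -3.5 1 0 0 0 -0.45;0 -3.5 1 0 0 0 -0.45;0 -3.5 0 0 0 0 -0.45;0 -3.5 0 0 0 0 -0.45;0 -2 0 0 0 0 -0.45;0 0 0 0 0 0 -0.45;0 0 0 0 0 0 -0.45' 20
python3 - <<'E'
from workcell import manip
import cv2,numpy as np
s=manip.snapshot("side");t=manip.snapshot("top"); np.save("topf.npy",t)
cv2.imwrite("pics/sidef.png",cv2.resize(s[120:330,120:400],None,fx=2.8,fy=2.8,interpolation=cv2.INTER_CUBIC))
cv2.imwrite("pics/topf.png",cv2.resize(t[110:330,100:400],None,fx=2.6,fy=2.6,interpolation=cv2.INTER_CUBIC))
E
```

```text
time: 35.75
tcp_pos: [0.4395, -0.3659, 0.1631]
orientation: [3.136, 0.004, 1.558]
contact_force: [0.3, 0.8, 0.3]
grip_width: 0.0232
```

View pics/sidef.png

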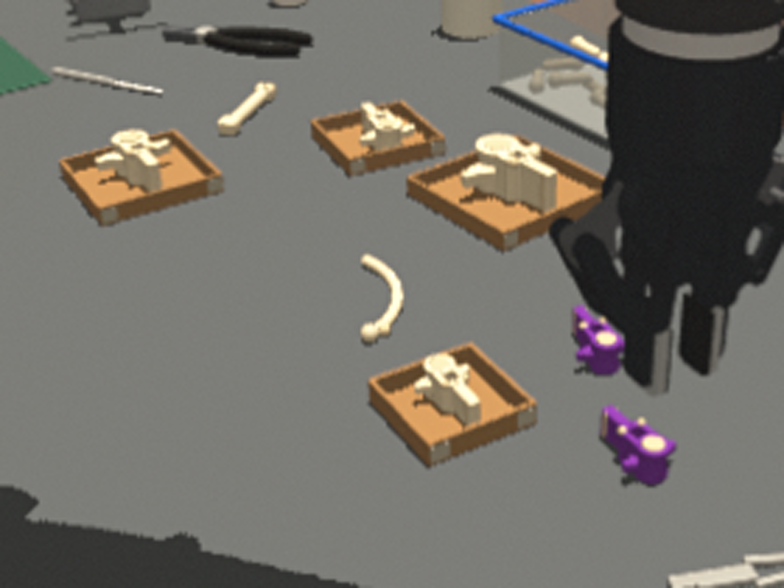

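View pics/topf.png

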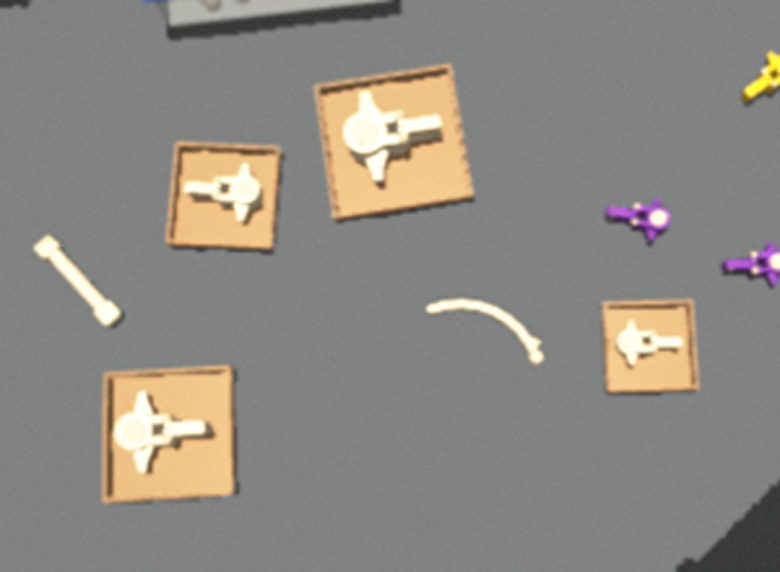

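```bash
python3 -c "
from workcell import manip
print(manip.close_job())"
```

```text
the job is handed in; nothing more can be done
None
```

All four vertebrae are packed, each in its matching tray, and I handed the job in at about 36 s (limit 104 s). I worked from the largest down to the smallest. Each one was pinched by its blade, lifted and turned square to its tray. I lowered each until the tool stopped sinking, at the floor height I had worked out, before opening the fingers.

- **Final check:** both last pictures show every vertebra upright on the same face as before, inside its tray and with the gripper clear. The long bone, the rib and the coloured look-alikes show no sign of having moved.
- **Centring:** vertebra_large sits a little towards the left wall of its tray as seen from above. That is mostly the viewing angle, and it shows a gap to the wall.
- **Touchdown:** the force reading was too noisy (about ±1 N) to confirm contact with the floor. I relied on the height stopping and on the pictures, where none shifted visibly when released.
- **Detection:** the network's top reports for vertebra_smallest were look-alikes. I located the ivory one by its colour and by fitting its outline in the top view.

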